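Erect a gift tray and box the gold praline

ROBOT

A 6-joint arm with a two-finger parallel gripper is mounted at the origin on the work surface. World frame = base frame: x ahead of the robot, y to its left, z up, the work surface at z = 0. Lengths are in mm, angles in rad, forces in N, time in s.
With the tool pointing down it reaches from about 350 to 875 mm from the base axis. Payload 4.2 kg.
Tool frame: the origin (TCP) lies midway between the tips of the shut fingers; the grasp point (between the pads) lies 19 mm behind it; z points along the fingers, y is the line along which they close (so a half turn about z gives the same grasp; the last joint's range is limited). The gripper opens to 85 mm and grips with 20 to 120 N. Pads are 22 mm wide; open, the fingers measure 114 mm over their backs; the gripper's body (76 mm by 85 mm) begins 54 mm behind the grasp point. The pads swing forward as they close: fully open they stand 13 mm farther back than shut.
Start: joints at [1.582, 0.385, 0.008, 0, -1.194, -0.259], TCP at [153.263, 605.896, 204.712] pointing down, gripper open.
Joint ranges: [-3.14, 3.14], [-1.21, 2.06], [-1.07, 1.41], [-3.16, 2.05], [-2.99, -0.16], [-3.1, 3.1]. Speed limits (rad/s): [2.79, 2.79, 3.14, 3.14, 3.14, 3.14].

INTERFACE

Orientations are given as a unit quaternion [x, y, z, w].
In Python, from bench import arm, eyes, nets gives the robot as it stands.
- The arm moves only by the tool apply_moves, never from a script. Its arguments are lists of equal length, an entry for each row: "delta_rot": the turn, a rotation vector about the tool's x, y, z as a fraction of full scale, a list of three; "xyz": the shift along the tool's x, y, z as a fraction of full scale, a list of three; "hand": the gripper command: -1 is fully open, 1 is shut, values between are in proportion. In form: {"delta_rot": [[ax, ay, az], ...], "xyz": [[dx, dy, dz], ...], "hand": [hand, ...]}. A call has 1 to 20 rows; each row shifts and turns the commanded pose from where the row before left it, along the tool's axes as they then stand; what a row does not reach is not made up. Full scale, the value 1, is 0.025 m for a shift and 6 degrees for a turn. A row lasts 1/12 s, in which the tool goes at most 41.7 mm and 7.16 degrees, less where a joint would pass 70% of its speed; a pose out of reach is approached as far as the arm can. A call with a number of a shift or a turn outside -1 to 1 is refused whole. A call with a gripper value outside its range is refused whole. The fingers move at their own pace and stop on an object; the grip force is fixed at half the most. Time passes only in rows, so rows that do not move let the fingers close. It gives the time, the measured TCP pose, the force, the opening and the grip force at its end, in the units of the state.
- arm.read_state(): the state, without advancing time (a new reading comes with each control period).
- eyes.get_image(name): name is "scene" or "top" or "wrist"; returns a dict with "frame" (400x640x3 uint8, red, green, blue), "range_z" (400x640 float32, mm along the optical axis (not along the pixel's ray), 0 where there is no reading), "camera_matrix" (3x3 intrinsics, pixels), "R" (3x3) and "t" (3): a world point X has camera coordinates R X + t; the wrist camera has in their place "hand_eye" (4x4, takes a point from camera to tool coordinates, whose origin is the TCP and whose axes are the flange's). Camera axes: x right, y down, z forward; pixel columns grow to the right and rows downward; lengths in mm; the calibration is good to about 2 mm. A picture is of the moment at which its call begins: read the wrist's pose just before it.
- arm.job_done(): hands the job in; it is judged then, once.
Trained networks look in a picture, given as the dict that the camera call returned (one of the last four; its "shot" number tells which), for a name from the list of things; names that differ only in an ending like _2 or _b are one class to them, and where a whole thing is asked for, a point or a joint stands for the part that bears it (a point fixed in the world has none). Each returns a list of dicts, best first, with "score" (0 to 1); they miss things now and then, are a little off and sometimes report something else, mostly with a low value. They report only what shows in the picture. A call takes as long as a camera call. They do not tell look-alikes from the thing itself.
- nets.look_for(name, picture): "bbox" ([left, top, right, bottom] in pixels, round what is visible of it).
- nets.masks_of(name, picture): "region" (400x640 bool, what is visible of it) and "bbox" ([left, top, right, bottom] in pixels, round what is visible of it).
The state is a dict: "clock": time; "joints": joint angles; "joint_vel": joint speeds; "joint_efforts": joint torques, N m; "position": TCP position; "ee_rot": TCP orientation; "contact_force": force on the tool from outside, world axes, zero at the start; "wrist_torque": the same for the moment, N m; "gripper_width": finger opening in mm; "grasp_force": force on a finger pad.
Only numpy, scipy, OpenCV 4.12 (cv2) and the standard library are available. Lean on these libraries where they do the work, as an engineer would, in place of code of your own. Each camera call takes 0.05 s, during which the arm holds its last target. There are 200 camera calls.

TASK

Set up the flat gift tray: raise its two red end panels with the gold corner lugs until they stand upright, and only then raise the two plain brown side panels upright to close the box. Then set the gold praline down upright inside on the tray's floor, without dropping it, let go, and leave the walls standing and the other things round the tray where they are.

Things in the scene. Friction and masses are not known exactly. Their poses are not given: they have to be found in the camera images.
- carton: gift-tray blank on a fixed dark wooden block 84 x 104 x 20 mm. Origin on the table under its centre, z up. Tray floor 90 (x) by 110 mm (y), top face 23 mm above the table. Panels are hinged along the floor edges at that height: red lugged ends at x = +45 mm (end_far) and -45 mm (end_near), plain brown sides at y = +55 mm (side_left) and -55 mm (side_right). Upright walls end 73 mm above the table.
- end_far (a joint): hinge angle of the lugged red end panel at the +x edge: 0 = lying flat outwards, 1.57 = standing upright (stop at 1.58). Starts 0.25 to 0.8. Stiff crease (0.02 N m friction, no spring): stays where it is left. 50 mm from hinge to free edge, 110 mm wide, 3 mm thick; two gold lugs (3 x 38 mm) stand 22 mm off its inner face along its two side edges.
- end_near (a joint): hinge angle of the lugged red end panel at the -x edge: 0 = lying flat outwards, 1.57 = standing upright (stop at 1.58). Starts 0.25 to 0.8. Stiff crease (0.02 N m friction, no spring): stays where it is left. 50 mm from hinge to free edge, 110 mm wide, 3 mm thick; two gold lugs (3 x 38 mm) stand 22 mm off its inner face along its two side edges.
- side_left (a joint): hinge angle of the plain brown side panel at the +y edge: 0 = lying flat outwards, 1.57 = standing upright (stop at 1.58). Starts 0.25 to 0.8. Stiff crease (0.02 N m friction, no spring): stays where it is left. 50 mm from hinge to free edge, 90 mm wide, 3 mm thick, no lugs.
- side_right (a joint): hinge angle of the plain brown side panel at the -y edge: 0 = lying flat outwards, 1.57 = standing upright (stop at 1.58). Starts 0.25 to 0.8. Stiff crease (0.02 N m friction, no spring): stays where it is left. 50 mm from hinge to free edge, 90 mm wide, 3 mm thick, no lugs.
- end_far_edge (a point): middle of the free edge of the end_far panel, on its outer (under) face, 50 mm from the hinge line
- end_near_edge (a point): middle of the free edge of the end_near panel, on its outer (under) face, 50 mm from the hinge line
- side_left_edge (a point): middle of the free edge of the side_left panel, on its outer (under) face, 50 mm from the hinge line
- side_right_edge (a point): middle of the free edge of the side_right panel, on its outer (under) face, 50 mm from the hinge line
- gold_praline_center (a point): gold foil-wrapped praline with a white paper cup: the one to be boxed; upright cylinder 34 mm across and 35 mm tall (straight sides from 2 to 27 mm up, then narrowing), 20 to 45 g, loose. Point at its centre, 17.5 mm above its underside; z is its upright axis. It starts standing on the table beyond one of the corners of the blank.
- dark_praline_center (a point): dark chocolate praline with an orange cup, a bystander; upright cylinder 34 mm across and 35 mm tall (straight sides from 2 to 27 mm up, then narrowing), 20 to 45 g, loose. Point at its centre, 17.5 mm above its underside; z is its upright axis. It starts standing on the table beyond one of the corners of the blank.
- white_praline_center (a point): cream-coloured praline with a red cup, a bystander; upright cylinder 34 mm across and 35 mm tall (straight sides from 2 to 27 mm up, then narrowing), 20 to 45 g, loose. Point at its centre, 17.5 mm above its underside; z is its upright axis. It starts standing on the table beyond one of the corners of the blank.
- gold_praline: the same gold praline; origin at the centre of its underside
- shaker: topping shaker, clear jar with a perforated steel cap, 50 mm across, 66 mm tall, loose bystander; origin at the centre of its underside
- ribbon_spool: spool of red ribbon lying flat, 60 mm across, 38 mm tall, loose bystander; origin at the centre of its underside
- price_card: blank price card 55 mm wide (along its y) on a round steel foot 36 mm across, 66 mm tall, loose bystander; origin at the centre of its underside
Mind the look-alikes: they are no part of the job. Several things have the shape of the carton; the one meant has the colours described above. What is shaped like the gold_praline but pink is not meant.

How it is judged (in metres and radians):
On the way, in this order (a step that is already met when the one before it is completed fails the run):
1. both lugged end panels stand upright while both plain side panels are still well open (value of joint each of end_far, end_near above 1.45 rad and value of joint each of side_left, side_right below 1.2 rad), for 0.2 s.
2. all four panels stand upright (value of joint each of end_far, end_near, side_left, side_right above 1.45 rad), for 0.2 s.
3. the gold praline stands inside on the tray's floor, released (x of gold_praline_center in the frame of carton between -0.045 and 0.045 m and y of gold_praline_center in the frame of carton between -0.055 and 0.055 m and z of gold_praline_center in the frame of carton between 0.03 and 0.046 m and angle between gold_praline_center's own z axis and vertical below 0.2 rad and linear speed of gold_praline below 0.02 m/s and contact force between the fingers and gold_praline below 0.05 N), for 0.2 s.
At the end, for the whole second after the job is handed in: All four panels stand within about 7 degrees of upright (joints above 1.45 rad); the gold praline stands inside the four walls on the tray's floor, within 11 degrees of upright, released and at rest (all of step 2 and all of step 3); the robot touches nothing.
It fails at once if a bystander (dark or white praline, shaker, ribbon spool, price card) is moved more than 25 mm (distance of any of dark_praline_center, white_praline_center, shaker, ribbon_spool, price_card from where it was at the start of the episode above 0.025 m).
It fails at once if the gold praline is dropped (falls faster than 0.6 m/s, about 18 mm of free fall, with no finger on it) (contact force between the fingers and gold_praline below 0.05 N and linear speed of gold_praline above 0.6 m/s).
It also fails if it takes over 72 s, if anything falls off the work surface, if the arm or the gripper's body presses on something with over 40 N, if the wrist force passes 120 N, or if a joint passes its speed limit or range.

## Working session

There is one attempt and no reset: what is moved stays moved. The work goes in short steps, Python scripts to look and compute and a tool call to move; the robot and the scene stay as the last step left them, time stands still between calls to the robot, and variables do not carry over. Pictures are saved under pics/ and viewed, at most 10 in all, crops included, and the job is handed in when it is done.

Besides the shell and the picture viewer there is one more tool, called after ">>>" as a command line: name --argument value ..., lists and objects as JSON in quotes. apply_moves: Moves the arm, as the interface text tells. Its arguments: {"type":"object","properties":{"delta_rot":{"type":"array"},"xyz":{"type":"array"},"hand":{"type":"array"}},"required":["delta_rot","xyz","hand"]}

```bash
mkdir -p pics; cat > h.py <<'E'
import numpy as np, cv2
from bench import arm, eyes, nets
def world(p,mask):
    K=p["camera_matrix"];v,u=np.nonzero(mask&(p["range_z"]>0));z=p["range_z"][v,u]
    c=np.stack([(u-K[0,2])*z/K[0,0],(v-K[1,2])*z/K[1,1],z],1)
    if "R" in p: return (c-p["t"])@p["R"]
    from scipy.spatial.transform import Rotation as Ro
    s=p["state"];H=p["hand_eye"];c=c@H[:3,:3].T+H[:3,3]
    return c@Ro.from_quat(s["ee_rot"]).as_matrix().T+np.array(s["position"])
def save(p,n): cv2.imwrite("pics/"+n,p["frame"][:,:,::-1])
E
python3 - <<'E'
from h import *
print(arm.read_state())
a=eyes.get_image("top");b=eyes.get_image("scene")
cv2.imwrite("pics/both.png",cv2.resize(np.vstack([a["frame"],b["frame"]])[:,:,::-1],(480,600)))
save(a,"top.png");save(b,"scene.png")
for n in ["carton","end_far","end_near","side_left","side_right","gold_praline","dark_praline_center","white_praline_center","shaker","ribbon_spool","price_card"]:
    for r in nets.masks_of(n,a)[:4]:
        w=world(a,r["region"]); m=w[w[:,2]>np.percentile(w[:,2],90)-5] if len(w) else w
        print(n,round(r["score"],2),np.round(r["bbox"]),np.round(np.median(w,0)),np.round(w.min(0)),np.round(w.max(0)),np.median(a["frame"][r["region"]],0))
E
```

```text
{'clock': 0.0, 'joints': array([ 1.58160046e+00,  3.85563741e-01,  6.62827847e-03, -4.85372125e-04,
       -1.19401430e+00, -2.58591438e-01]), 'joint_vel': array([ 0.00140709,  0.00021792, -0.00103661, -0.00038674,  0.0009169 ,
        0.00014154]), 'joint_efforts': array([-5.06738979e-04, -3.92285299e+01,  1.88403815e+01,  4.18626264e+00,
       -4.56544323e-03, -3.11189048e-06]), 'position': array([153.12306703, 605.28816112, 203.62030229]), 'ee_rot': array([ 9.92323325e-01, -1.23665715e-01, -7.89300480e-05,  1.09725353e-03]), 'contact_force': array([-0.21582678, -0.31618142,  0.45434064]), 'wrist_torque': array([ 0.00266902,  0.03157971, -0.01631591]), 'grasp_force': 0.0, 'gripper_width': 85.29602850722239}
carton 0.81 [430. 138. 544. 240.] [ 609. -269.   24.] [ 512. -383.   -5.] [ 709. -160.   51.] [104.  51. 114.]
carton 0.76 [269. 163. 382. 265.] [557.  38.  31.] [463. -67.  -3.] [651. 141.  67.] [151.  33.  23.]
end_far 0.86 [453. 136. 515. 164.] [ 678. -265.   25.] [ 651. -333.   -4.] [ 711. -205.   51.] [105.  50. 115.]
end_far 0.68 [297. 164. 359. 196.] [623.  28.  37.] [58
[... 1217 characters left out ...]
134.  38.] [77.5 57.5 29. ]
white_praline_center 0.66 [268. 180. 304. 233.] [570. 115.  38.] [524.  86.  -3.] [618. 150.  54.] [56. 26. 13.]
white_praline_center 0.65 [300. 164. 360. 197.] [623.  28.  37.] [589. -30.  -3.] [664.  84.  64.] [150.  33.  22.]
white_praline_center 0.54 [372. 173. 389. 188.] [620. -69.  31.] [606. -91.  -4.] [644. -54.  37.] [156.  125.5  91.5]
shaker 0.62 [390. 254. 423. 282.] [ 461. -112.   65.] [ 436. -138.    7.] [484. -89.  70.] [151. 147. 136.]
ribbon_spool 0.25 [372. 172. 389. 192.] [620. -69.  31.] [605. -89.  -4.] [638. -54.  37.] [155. 125.  90.]
price_card 0.69 [352. 130. 380. 153.] [699. -39.  25.] [684. -73.  -5.] [725. -13.  68.] [107.5  99.5  88. ]
```

View pics/top.png

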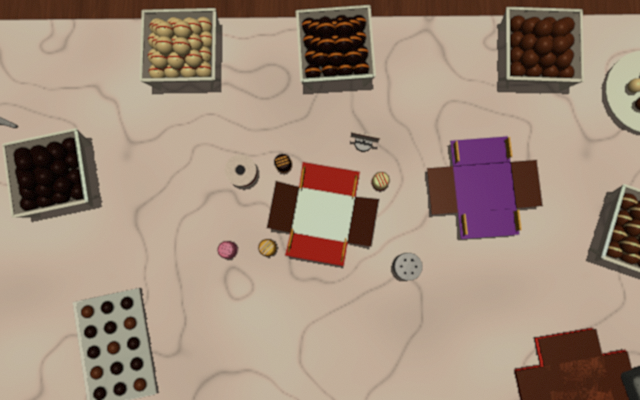

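View pics/scene.png

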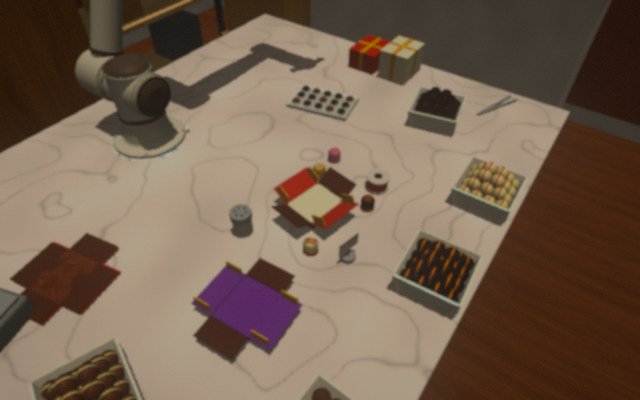

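Candidates in the top view. Cartons: red ends with brown sides at (323,215), which is the one meant; purple at (485,188) and dark reddish at (570,365) are look-alikes. Pralines: gold at (267,247) is the one meant; pink at (227,249) is a look-alike; dark at (283,162) and white at (381,181) are bystanders. The spool is at (242,173), the shaker at (407,267) and the card at (363,142). I'll move above the carton for a close look.

>>> apply_moves --delta_rot '[[0,0,0],[0,0,0],[0,0,0],[0,0,0],[0,0,0],[0,0,0],[0,0,0],[0,0,0],[0,0,0],[0,0,0],[0,0,0],[0,0,0],[0,0,0],[0,0,0],[0,0,0],[0,0,0],[0,0,0],[0,0,0],[0,0,0],[0,0,0]]' --xyz '[[1,0.9,-0.2],[1,0.9,-0.2],[1,0.9,-0.2],[1,0.9,-0.2],[1,0.9,-0.2],[1,0.9,-0.2],[1,0.9,-0.2],[1,0.9,-0.2],[1,0.9,-0.2],[1,0.9,-0.2],[1,0.9,-0.2],[1,0.9,-0.2],[1,0.9,-0.2],[1,0.9,-0.2],[1,0.9,-0.2],[1,0.9,-0.2],[1,0.9,-0.2],[1,0.9,-0.2],[1,0.9,-0.2],[0,0,0]]' --hand '[1,1,1,1,1,1,1,1,1,1,1,1,1,1,1,1,1,1,1,1]'

```text
clock: 2.32
position: [511.5, 71.2, 300.5]
ee_rot: [0.992, -0.126, 0.001, 0.0]
contact_force: [0.8, 0.2, 0.5]
gripper_width: 0.0
grasp_force: 0.0
```

```bash
cat >> h.py <<'E'
def wrist():
    s=arm.read_state();p=eyes.get_image("wrist");p["state"]=s;return p
E
python3 - <<'E'
from h import *
p=wrist();save(p,"w1.png");print(np.round(p["hand_eye"],2),p["state"]["position"],p["state"]["ee_rot"],p["state"]["gripper_width"])
np.savez("w1.npz",**{k:p[k] for k in("frame","range_z","camera_matrix","hand_eye")})
for n in ["carton","end_far","end_near","side_left","side_right","gold_praline"]:
    for r in nets.masks_of(n,p)[:4]:
        w=world(p,r["region"])
        if len(w): print(n,round(r["score"],2),np.round(r["bbox"]),np.round(np.median(w,0)),np.round(w.min(0)),np.round(w.max(0)),np.median(p["frame"][r["region"]],0))
E
```

```text
[[-0.0000e+00 -9.6000e-01 -2.8000e-01  6.9030e+01]
 [ 1.0000e+00  0.0000e+00 -0.0000e+00 -7.0000e-02]
 [ 0.0000e+00 -2.8000e-01  9.6000e-01 -1.6975e+02]
 [ 0.0000e+00  0.0000e+00  0.0000e+00  1.0000e+00]] [511.4798863   71.24844361 300.48060446] [ 9.91997213e-01 -1.26255142e-01  1.03419196e-03  3.13378517e-04] 0.043047511534902286
carton 0.86 [248.  33. 415. 193.] [562.  38.  34.] [460. -74.  -1.] [662. 143.  67.] [149.  34.  24.]
carton 0.77 [486.   2. 640. 101.] [ 576. -250.   26.] [ 507. -357.   -2.] [ 642. -160.   50.] [ 92.  38. 102.]
carton 0.69 [248.  83. 294. 161.] [573. 114.  40.] [520.  85.  -2.] [620. 152.  54.] [58. 27. 15.]
end_far 0.96 [283.  32. 380.  86.] [624.  27.  39.] [591. -29.  23.] [654.  84.  65.] [149.  33.  23.]
end_far 0.45 [294. 150. 379. 194.] [493.  51.  40.] [461.  -9.  -1.] [528. 114.  67.] [114.  30.  20.]
end_near 0.94 [296. 147. 383. 193.] [493.  51.  40.] [462.  -8.  -1.] [528. 112.  67.] [112.5  30.   19. ]
end_near 0.55 [537.  30. 640. 101.] [ 541. -276.   27.] [ 511. -351.    1.] [ 569. -215.   50.] [ 94.  39. 103.]
side_left 0.82 [480.   0. 540.  72.] [ 599. -186.   26.] [ 558. -227.   -1.] [ 644. -160.   30.] [69. 34. 19.]
side_left 0.59 [246.  84. 292. 161.] [573. 114.  40.] [524.  85.  25.] [618. 142.  54.] [58. 26. 14.]
side_right 0.68 [374.  69. 419. 148.] [546. -36.  39.] [497. -72.  -1.] [591.  -7.  52.] [61. 27. 15.]
side_right 0.54 [627.   0. 640.  26.] [ 584. -328.   26.] [ 567. -357.   -1.] [ 600. -322.   29.] [60. 27. 14.]
gold_praline 0.95 [255. 169. 288. 196.] [498. 143.  33.] [476. 128.  -1.] [513. 170.  37.] [158. 119.  62.]
gold_praline 0.92 [200. 186. 233. 214.] [494. 217.  33.] [475. 205.   1.] [508. 237.  38.] [147.  87.  94.]
gold_praline 0.52 [282.  30. 382.  86.] [624.  28.  39.] [588. -39.  -1.] [656.  87.  65.] [149.  33.  23.]
```

View pics/w1.png

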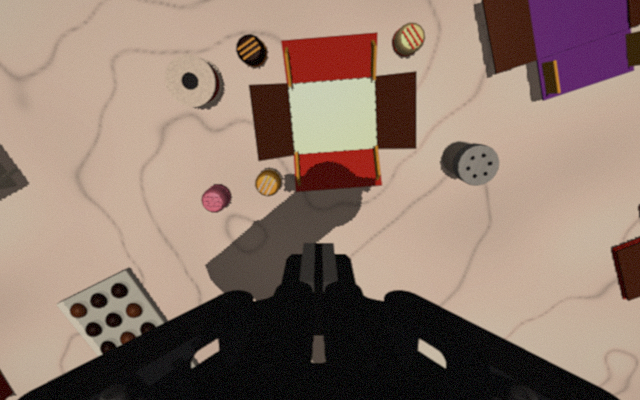

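The wrist view shows the red and brown carton with its pale floor at (334,115). The gold praline is at (268,182) and the pink look-alike at (215,198). Next I'll fit the carton pose and panel angles.

```bash
cat >> h.py <<'E'
def fit(p,C=None):
    """carton pose (cx,cy,yaw) from pale floor; panel angles from points in carton frame"""
    full=np.ones(p["range_z"].shape,bool)&(p["range_z"]>0)
    w=world(p,full);f=p["frame"][full].astype(int)
    near=np.hypot(w[:,0]-557,w[:,1]-38)<130
    w=w[near];f=f[near]
    if C is None:
        m=(f[:,1]>f[:,0]-3)&(f.sum(1)>450)&(abs(w[:,2]-23)<8)
        (c,s,a)=cv2.minAreaRect(w[m][:,:2].astype(np.float32));
        print("floor rect",np.round(c,1),np.round(s,1),round(a,1),m.sum())
        yaw=np.radians(min([a+k*90 for k in(-2,-1,0,1)],key=lambda d:abs(d+10)))
        C=(c[0],c[1],yaw)
    cs,sn=np.cos(C[2]),np.sin(C[2]);d=w[:,:2]-C[:2]
    q=np.c_[d[:,0]*cs+d[:,1]*sn,-d[:,0]*sn+d[:,1]*cs,w[:,2]]
    red=(f[:,0]>1.8*f[:,1])&(f[:,0]>2.6*f[:,2])&(f[:,0]>85);br=(f.max(1)<85)&(f[:,0]>1.3*f[:,1])&(f[:,0]>30)
    for n,ax,sg,col,half in(("far",0,1,red,45),("near",0,-1,red,45),("left",1,1,br,55),("right",1,-1,br,55)):
        u=sg*q[:,ax];m=col&(u>half-12)&(u<half+60)&(abs(q[:,1-ax])<32)&(q[:,2]>18)
        if m.sum()<10: print(n,"few");continue
        x=np.c_[u[m]-half,q[m][:,2]-23];c=np.median(x,0)
        k=np.linalg.eigh(np.cov(x.T))[1][:,1];k*=np.sign(k[1])
        print(n,m.sum(),"angle",round(float(np.arctan2(k[1],k[0])),2),"med dir",round(float(np.arctan2(c[1],c[0])),2),"max z,u",np.round(np.percentile(x,97,axis=0),1))
    return C
E
python3 - <<'E'
from h import *
d=dict(np.load("w1.npz"));s=arm.read_state();d["state"]=s
print(fit(d))
t=eyes.get_image("top");print(fit(t))
for n in ["gold_praline","dark_praline_center","white_praline_center","ribbon_spool","shaker","price_card"]: pass
f=d
for nm,u,v in(("gold",268,182),("dark",251,49),("white",409,39),("spool",191,82),("shaker",478,164)):
    m=np.zeros((400,640),bool);m[v-25:v+25,u-28:u+28]=1;w=world(d,m);w=w[w[:,2]>np.percentile(w[:,2],98)-4] if nm!="gold" else w[(w[:,2]>28)]
    print(nm,np.round((w.min(0)+w.max(0))/2,1),np.round(w.max(0)-w.min(0),1))
E
```

```text
floor rect [554.1  45.1] [106.9  86.3] 80.4 5736
far 2315 angle 0.43 med dir 0.53 max z,u [42.8 22.8]
near 771 angle 0.5 med dir 0.74 max z,u [28.4 18.9]
left 1920 angle 0.55 med dir 0.66 max z,u [40.1 28.4]
right 2072 angle 0.5 med dir 0.6 max z,u [40.6 25.1]
(554.0592041015625, 45.06707763671875, np.float64(-0.16822789131867036))
floor rect [562.2  -5. ] [103.5 130.1] 8.1 1447
far 728 angle 0.38 med dir 0.73 max z,u [38.2 23.2]
near 183 angle 0.57 med dir 0.46 max z,u [49.9 36.2]
left few
right 127 angle 0.49 med dir 1.89 max z,u [ 1.2 25.5]
(562.247314453125, -5.044227600097656, np.float64(0.14141986264041703))
gold [502.5 135.4  40.6] [56.2 59.7 25.1]
dark [654.1 123.3  34.2] [27.5 27.6  5.7]
white [620.3 -64.5  34. ] [28.1 27.9  6. ]
spool [636.6 202.3  38.1] [59.  60.   4.7]
shaker [ 458.2 -109.3   65.6] [49.1 49.4  5. ]
```

```bash
python3 - <<'E'
from h import *
d=dict(np.load("w1.npz"));s=arm.read_state();d["state"]=s
def at(u,v,p=d):
    m=np.zeros((400,640),bool);m[v,u]=1;return np.round(world(p,m),1)
for u,v in((289,82),(376,78),(377,151),(293,154),(334,115),(292,83),(374,82),(375,150),(296,152)): print(u,v,at(u,v))
t=eyes.get_image("top")
for u,v in((302,191),(354,196),(346,241),(294,234),(323,215)): print("top",u,v,at(u,v,t))
full=np.ones((400,640),bool)&(d["range_z"]>0);w=world(d,full);f=d["frame"][full].astype(int)
m=(f[:,1]>f[:,0]-3)&(f.sum(1)>450)&(abs(w[:,2]-23)<8)&(np.hypot(w[:,0]-557,w[:,1]-38)<130)
print(np.median(w[m],0),w[m].min(0),w[m].max(0))
for nm,u,v,p in(("gold",268,182,d),("goldtop",267,247,t)):
    m=np.zeros((400,640),bool);m[v-14:v+14,u-14:u+14]=1;w=world(p,m);w=w[(w[:,2]>33)&(w[:,2]<39)]
    print(nm,len(w),np.round(np.percentile(w,[2,98],axis=0),1))
E
```

```text
289 82 [[605.9  86.9  49.4]]
376 78 [[586.1 -16.3  25.8]]
377 151 [[502.2   3.4  50.4]]
293 154 [[520.9 107.   27.1]]
334 115 [[555.6  43.8  23.1]]
292 83 [[605.7  85.3  25.1]]
374 82 [[582.2 -13.7  21.9]]
375 150 [[502.9   4.7  43.9]]
296 152 [[524.9 100.5  47.4]]
top 302 191 [[513.1  35.2 657.8]]
top 354 196 [[592.2 -19.1  26.7]]
top 346 241 [[507.   -3.5  23.4]]
top 294 234 [[490.   38.9 662.1]]
top 323 215 [[556.8  40.1  19.3]]
[555.68392818  44.64875098  22.7678369 ] [504.05151667 -13.13262406  19.41922367] [604.12297719 103.04925985  27.90572406]
gold 258 [[479.6 138.5  33.1]
 [502.8 161.5  36.6]]Traceback (most recent call last):
  File "<stdin>", line 13, in <module>
    return _quantile_unchecked(
        a, q, axis, out, overwrite_input, method, keepdims, weights)
    return _ureduce(a,
                    func=_quantile_ureduce_func,
    ...<5 lines>...
                    overwrite_input=overwrite_input,
                    method=method)
    r = func(a, **kwargs)
    result = _quantile(arr,
                       quantiles=q,
    ...<2 lines>...
                       out=out,
                       weights=wgt)
    slices_having_nans = np.isnan(arr[-1, ...])
                                  ~~~^^^^^^^^^
IndexError: index -1 is out of bounds for axis 0 with size 0
```

Carton pose is about (554.5, 44.8) with yaw -0.168, and all panels are at about 0.45–0.55 rad. I'll go for the far panel with closed fingers tilted 30° inward, offset in y to clear the card.

>>> apply_moves --delta_rot '[[0,0,-0.8],[0,-1,0],[0,-1,0],[0,-1,0],[0,-1,0],[0,-1,0],[0,0,0],[0,0,0],[0,0,0],[0,0,0],[0,0,0],[0,0,0],[0,0,0],[0,0,0],[0,0,0],[0,0,0],[0,0,0]]' --xyz '[[0,0,0],[0,0,0],[0,0,0],[0,0,0],[0,0,0],[0,0,0],[0.98,0,0.36],[0.98,0,0.36],[0.98,0,0.36],[0.98,0,0.36],[0.98,0,0.36],[0.98,0,0.36],[0.98,0,0.36],[0.98,0,0.36],[0.98,0,0.36],[0.98,0,0.36],[0,0,0]]' --hand '[1,1,1,1,1,1,1,1,1,1,1,1,1,1,1,1,1]'

```text
clock: 4.18
position: [673.0, 47.9, 92.1]
ee_rot: [0.961, -0.08, -0.262, -0.021]
contact_force: [-1.4, 1.0, -3.0]
gripper_width: 0.1
grasp_force: 0.0
```

```bash
cat >> h.py <<'E'
from scipy.spatial.transform import Rotation as Ro
C=(554.5,44.8,-0.168)
def cart(X):
    X=np.array(X)-[C[0],C[1],0];return Ro.from_euler('z',-C[2]).apply(X)
def go(target):
    "target TCP in carton frame -> tool-frame shift in units of 25 mm"
    s=arm.read_state();T=Ro.from_quat(s["ee_rot"]);W=Ro.from_euler('z',C[2])
    A=(W.inv()*T).as_matrix();c=cart(s["position"])
    print("carton TCP",np.round(c,1),"axes x,y,z",np.round(A.T,3).tolist(),"F",np.round(s["contact_force"],1),"w",round(s["gripper_width"],1),"j",np.round(s["joints"],2),"t",s["clock"])
    for t in target:
        print(t,np.round(A.T@(np.array(t)-c)/25,2));c=np.array(t)
E
python3 - <<'E'
from h import *
go([(120,20,22),(92,20,22),(72,20,37),(62,20,47),(53,20,56)])
p=eyes.get_image("top");m=np.zeros((400,640),bool);m[130:158,345:385]=1;w=world(p,m);w=cart(w[(w[:,2]>15)&(w[:,2]<75)]);print(w.min(0),w.max(0))
E
```

```text
carton TCP [116.3  22.9  92.1] axes x,y,z [[0.861, 0.002, -0.508], [0.003, -1.0, 0.002], [-0.508, -0.004, -0.861]] F [-1.4  1.  -3. ] w 0.1 j [ 0.21  0.86  0.55 -0.19 -1.76  1.2 ] t 4.1833
(120, 20, 22) [1.55 0.11 2.34]
(92, 20, 22) [-0.96 -0.    0.57]
(72, 20, 37) [-0.99 -0.   -0.11]
(62, 20, 47) [-0.55 -0.   -0.14]
(53, 20, 56) [-0.49 -0.   -0.13]
[150.49881192 -85.86559657  16.04364862] [161.67208268 -31.40039485  68.66553306]
```

>>> apply_moves --delta_rot '[[0,0,0],[0,0,0],[0,0,0],[0,0,0],[0,0,0],[0,0,0],[0,0,0],[0,0,0],[0,0,0],[0,0,0],[0,0,0],[0,0,0],[0,0,0],[0,0,0]]' --xyz '[[0.39,0,0.58],[0.39,0,0.58],[0.39,0,0.58],[0.39,0,0.58],[-0.5,0,0.28],[-0.5,0,0.28],[-0.33,0,-0.04],[-0.33,0,-0.04],[-0.33,0,-0.04],[-0.28,0,-0.07],[-0.28,0,-0.07],[-0.25,0,-0.07],[-0.25,0,-0.07],[0,0,0]]' --hand '[1,1,1,1,1,1,1,1,1,1,1,1,1,1]'

```text
clock: 5.4
position: [611.4, 58.1, 65.7]
ee_rot: [0.963, -0.079, -0.257, -0.021]
contact_force: [0.6, 0.6, -0.4]
gripper_width: -0.4
grasp_force: 0.0
```

```bash
python3 - <<'E'
from h import *
go([(51,20,56)])
for n in("top","scene"):
    p=eyes.get_image(n);K=p["camera_matrix"]
    X=Ro.from_euler('z',C[2]).apply([[0,0,23]])+[C[0],C[1],0];c=p["R"]@X[0]+p["t"];u,v=(K@c)[:2]/c[2];print(n,u,v)
    u,v=int(u),int(v);cr=p["frame"][v-70:v+70,u-100:u+100,::-1];globals()[n]=cv2.resize(cr,None,fx=3,fy=3,interpolation=2)
cv2.imwrite("pics/a.png",cv2.resize(np.vstack([top,scene]),(428,600)))
E
```

```text
carton TCP [53.9 22.7 65.7] axes x,y,z [[0.867, 0.004, -0.499], [0.004, -1.0, -0.001], [-0.499, -0.002, -0.867]] F [ 0.6  0.6 -0.4] w -0.4 j [ 0.25  0.77  0.3  -0.2  -1.59  1.21] t 5.4
(51, 20, 56) [0.09 0.11 0.39]
top 320.4684395658248 216.017509564894
scene 314.2794732513921 200.08757087232522
```

View pics/a.png

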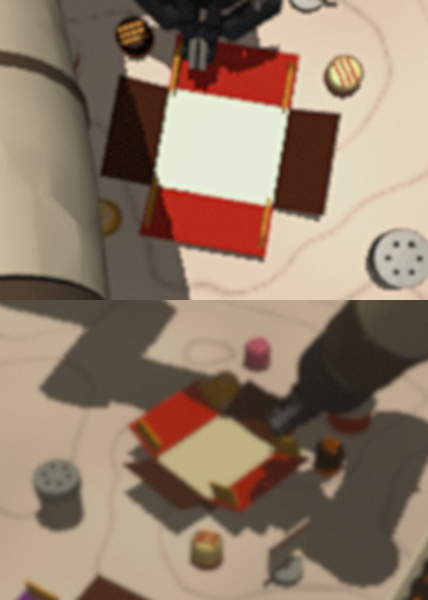

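The tip came in about 10 mm too high and passed over the panel, because the rows lag. I'll back out and redo the approach, checking the height before pushing.

```bash
python3 - <<'E'
from h import *
go([(54,20,85),(122,20,75),(122,20,20)])
E
```

```text
carton TCP [54.  22.5 64.5] axes x,y,z [[0.866, 0.003, -0.499], [0.004, -1.0, -0.0], [-0.499, -0.002, -0.866]] F [ 0.1  0.1 -0.1] w -0.0 j [ 0.25  0.77  0.3  -0.2  -1.59  1.21] t 5.5
(54, 20, 85) [-0.41  0.1  -0.71]
(122, 20, 75) [ 2.56  0.01 -1.01]
(122, 20, 20) [1.1  0.   1.91]
```

>>> apply_moves --delta_rot '[[0,0,0],[0,0,0],[0,0,0],[0,0,0],[0,0,0],[0,0,0],[0,0,0],[0,0,0],[0,0,0],[0,0,0],[0,0,0]]' --xyz '[[-0.41,0,-0.71],[0.85,0,-0.34],[0.85,0,-0.34],[0.85,0,-0.34],[0,0,0],[0.28,0,0.5],[0.28,0,0.5],[0.28,0,0.5],[0.28,0,0.5],[0,0,0],[0,0,0]]' --hand '[1,1,1,1,1,1,1,1,1,1,1]'

```text
clock: 6.42
position: [676.5, 47.0, 16.1]
ee_rot: [0.962, -0.079, -0.26, -0.021]
contact_force: [-0.4, -0.1, 0.5]
gripper_width: -0.3
grasp_force: 0.0
```

```bash
python3 - <<'E'
from h import *
go([(122,20,18),(92,20,20),(72,20,37),(62,20,47),(53,20,56)])
E
```

```text
carton TCP [119.9  22.5  16.1] axes x,y,z [[0.864, 0.003, -0.503], [0.004, -1.0, 0.001], [-0.503, -0.003, -0.864]] F [-0.4 -0.1  0.5] w -0.3 j [ 0.21  0.93  0.5  -0.19 -1.63  1.23] t 6.4167
(122, 20, 18) [ 0.03  0.1  -0.11]
(92, 20, 20) [-1.08 -0.01  0.53]
(72, 20, 37) [-1.03 -0.   -0.19]
(62, 20, 47) [-0.55 -0.   -0.14]
(53, 20, 56) [-0.49 -0.   -0.13]
```

>>> apply_moves --delta_rot '[[0,0,0],[0,0,0],[0,0,0],[0,0,0],[0,0,0],[0,0,0],[0,0,0],[0,0,0],[0,0,0],[0,0,0]]' --xyz '[[-0.35,0,0.16],[-0.35,0,0.16],[-0.35,0,0.16],[0,0,0],[-0.26,0,-0.05],[-0.26,0,-0.05],[-0.26,0,-0.05],[-0.26,0,-0.05],[0,0,0],[0,0,0]]' --hand '[1,1,1,1,1,1,1,1,1,1]'

```text
clock: 7.25
position: [629.9, 55.1, 38.4]
ee_rot: [0.963, -0.079, -0.257, -0.021]
contact_force: [0.5, -0.8, -0.3]
gripper_width: -0.0
grasp_force: 0.0
```

```bash
python3 - <<'E'
from h import *
go([(62,20,47),(53,20,56)])
E
```

```text
carton TCP [72.6 22.7 38.4] axes x,y,z [[0.867, 0.004, -0.499], [0.004, -1.0, -0.0], [-0.499, -0.002, -0.867]] F [ 0.5 -0.8 -0.3] w -0.0 j [ 0.24  0.83  0.34 -0.2  -1.57  1.22] t 7.25
(62, 20, 47) [-0.54  0.11 -0.09]
(53, 20, 56) [-0.49 -0.   -0.13]
```

>>> apply_moves --delta_rot '[[0,0,0],[0,0,0],[0,0,0],[0,0,0],[0,0,0],[0,0,0]]' --xyz '[[-0.26,0,-0.05],[-0.26,0,-0.05],[-0.26,0,-0.06],[-0.26,0,-0.06],[0,0,0],[0,0,0]]' --hand '[1,1,1,1,1,1]'

```text
clock: 7.75
position: [610.2, 58.3, 56.2]
ee_rot: [0.963, -0.079, -0.257, -0.021]
contact_force: [0.3, 0.1, -0.5]
gripper_width: -0.2
grasp_force: 0.0
```

```bash
cat >> h.py <<'E'
def wall(ax,sg,names=("scene","top")):
    "angle of panel from depth: points of right colour near hinge, in carton frame"
    for n in names:
        p=eyes.get_image(n) if n!="wrist" else wrist()
        full=p["range_z"]>0;q=cart(world(p,full));f=p["frame"][full].astype(int)
        red=(f[:,0]>2*f[:,1])&(f[:,0]>2.6*f[:,2])&(f[:,0]>60);br=(f.max(1)<90)&(f[:,0]>1.5*f[:,1])&(f[:,0]>1.5*f[:,2])&(f[:,0]>25)
        half=(45,55)[ax];u=sg*q[:,ax]-half;h=q[:,2]-23
        m=(red if ax==0 else br)&(np.hypot(u,h)<58)&(np.hypot(u,h)>15)&(h>4)&(u>-14)&(abs(q[:,1-ax])<38)
        a=np.arctan2(h[m],u[m]);print(n,ax,sg,m.sum(),"angles",np.round(np.percentile(a,[10,50,90]),2) if m.any() else "", "hmax",np.round(np.percentile(h[m],97),1) if m.any() else "")
E
python3 - <<'E'
from h import *
go([(53,20,56),(85,20,50)])
wall(0,1);wall(0,-1);wall(1,1);wall(1,-1)
E
```

```text
carton TCP [52.7 22.7 56.2] axes x,y,z [[0.867, 0.004, -0.499], [0.004, -1.0, -0.0], [-0.499, -0.002, -0.867]] F [ 0.3  0.1 -0.5] w -0.2 j [ 0.25  0.78  0.29 -0.2  -1.57  1.21] t 7.75
(53, 20, 56) [0.02 0.11 0.  ]
(85, 20, 50) [ 1.23  0.01 -0.43]
scene 0 1 232 angles [0.36 0.4  0.43] hmax 20.3
top 0 1 579 angles [0.4  0.46 0.53] hmax 23.0
scene 0 -1 311 angles [0.6  0.69 0.87] hmax 25.5
top 0 -1 641 angles [0.58 0.64 0.76] hmax 26.4
scene 1 1 2 angles [0.95 1.6  2.25] hmax 10.9
top 1 1 630 angles [0.64 0.71 0.82] hmax 27.9
scene 1 -1 203 angles [0.47 0.5  0.53] hmax 24.1
top 1 -1 713 angles [0.45 0.51 0.57] hmax 24.8
```

```bash
cat >> h.py <<'E'
def crop(name):
    out=[]
    for n in("top","scene"):
        p=eyes.get_image(n);K=p["camera_matrix"]
        X=Ro.from_euler('z',C[2]).apply([[0,0,23]])+[C[0],C[1],0];c=p["R"]@X[0]+p["t"];u,v=((K@c)[:2]/c[2]).astype(int)
        out.append(cv2.resize(p["frame"][v-65:v+65,u-65:u+65,::-1],(400,400),interpolation=2))
    cv2.imwrite("pics/"+name,np.hstack(out))
E
python3 -c "
from h import *
crop('b.png')"
```

```text
(no output)
```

View pics/b.png

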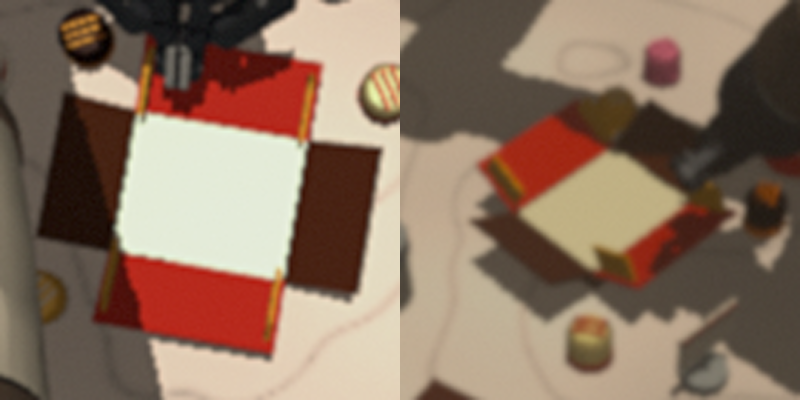

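```bash
python3 - <<'E'
from h import *
go([(53,20,56)])
for n in("top","scene"):
    p=eyes.get_image(n);full=p["range_z"]>0;q=cart(world(p,full));f=p["frame"][full].astype(int)
    m=(q[:,0]>20)&(q[:,0]<130)&(abs(q[:,1]-22)<30)&(q[:,2]>30)&(f.max(1)-f.min(1)<25)
    q=q[m];
    for lo in range(30,150,12):
        s=q[(q[:,2]>=lo)&(q[:,2]<lo+12)]
        if len(s)>3: print(n,lo,len(s),np.round(np.percentile(s,[5,95],axis=0)).tolist())
E
```

```text
carton TCP [52.6 22.5 55.2] axes x,y,z [[0.866, 0.003, -0.5], [0.004, -1.0, 0.0], [-0.5, -0.002, -0.866]] F [-0.2 -0.  -0.3] w -0.5 j [ 0.25  0.78  0.29 -0.2  -1.57  1.21] t 8.25
(53, 20, 56) [-0.    0.1  -0.03]
top 78 13 [[58.0, 16.0, 87.0], [64.0, 30.0, 90.0]]
top 90 63 [[60.0, 12.0, 92.0], [69.0, 35.0, 101.0]]
top 102 91 [[67.0, 11.0, 103.0], [90.0, 34.0, 114.0]]
top 114 160 [[74.0, -5.0, 115.0], [101.0, 49.0, 126.0]]
top 126 194 [[78.0, -6.0, 126.0], [101.0, 51.0, 136.0]]
top 138 63 [[83.0, 8.0, 141.0], [93.0, 38.0, 149.0]]
scene 114 17 [[82.0, 7.0, 116.0], [108.0, 13.0, 125.0]]
scene 126 22 [[87.0, 7.0, 127.0], [119.0, 11.0, 138.0]]
scene 138 18 [[90.0, 4.0, 139.0], [128.0, 8.0, 148.0]]
```

```bash
python3 - <<'E'
from h import *
p=eyes.get_image("top");full=p["range_z"]>0;q=cart(world(p,full));f=p["frame"][full].astype(int)
m=(q[:,0]>35)&(q[:,0]<110)&(abs(q[:,1]-22)<9);q=q[m];f=f[m];o=np.argsort(q[:,0])
for i in o[::4]: print(np.round(q[i]).astype(int).tolist(),f[i].tolist(),end="; ")
p=wrist();K=p["camera_matrix"];H=p["hand_eye"]
print()
for u in(280,300,312,326,340):
  for v in range(236,300,8):
    z=p["range_z"][v,u];c=np.array([(u-K[0,2])*z/K[0,0],(v-K[1,2])*z/K[1,1],z]);t=H[:3,:3]@c+H[:3,3];print(u,v,np.round(t).astype(int).tolist(),end="; ")
E
```

```text
[35, 20, 24] [229, 235, 214]; [36, 28, 23] [228, 235, 214]; [37, 25, 23] [228, 235, 214]; [38, 19, 21] [227, 234, 213]; [39, 15, 21] [228, 235, 214]; [39, 21, 22] [228, 235, 214]; [40, 25, 24] [228, 235, 214]; [41, 22, 22] [228, 235, 214]; [42, 18, 20] [229, 236, 215]; [43, 24, 23] [228, 236, 215]; [44, 30, 23] [230, 238, 218]; [45, 26, 22] [229, 238, 218]; [45, 30, 25] [227, 236, 211]; [46, 26, 22] [228, 238, 211]; [47, 17, 27] [202, 185, 160]; [48, 26, 25] [207, 185, 159]; [49, 19, 28] [173, 100, 83]; [49, 15, 28] [180, 86, 72]; [50, 13, 26] [185, 80, 67]; [51, 17, 29] [152, 28, 17]; [52, 15, 25] [175, 36, 24]; [52, 21, 28] [124, 24, 15]; [53, 17, 28] [118, 23, 16]; [54, 14, 27] [183, 40, 28]; [55, 27, 31] [97, 23, 17]; [55, 26, 29] [76, 17, 12]; [56, 20, 30] [77, 14, 6]; [57, 18, 27] [84, 19, 12]; [57, 27, 86] [82, 59, 53]; [58, 22, 30] [81, 17, 13]; [58, 18, 90] [90, 75, 70]; [58, 29, 88] [93, 85, 79]; [59, 25, 88] [68, 64, 60]; [59, 20, 92] [104, 102, 94]; [59, 22, 32] [81, 17, 11]; [60, 27, 92] [97, 96, 89]; [60, 15, 35] [77, 17, 10]; [60, 28, 31] [81, 14, 10]; [61, 29, 95] [11
[... 4004 characters left out ...]
 49]; 300 244 [-26, -13, 52]; 300 252 [-35, -13, 57]; 300 260 [6, -8, -39]; 300 268 [6, -7, -47]; 300 276 [10, -7, -61]; 300 284 [12, -6, -70]; 300 292 [10, -6, -72]; 312 236 [-19, -5, 49]; 312 244 [10, -3, -32]; 312 252 [10, -3, -40]; 312 260 [10, -3, -48]; 312 268 [10, -3, -55]; 312 276 [10, -2, -60]; 312 284 [8, -2, -63]; 312 292 [11, -2, -73]; 326 236 [-19, 5, 48]; 326 244 [10, 3, -32]; 326 252 [10, 3, -40]; 326 260 [10, 3, -47]; 326 268 [10, 3, -55]; 326 276 [10, 3, -60]; 326 284 [8, 2, -63]; 326 292 [11, 2, -72]; 340 236 [-19, 15, 48]; 340 244 [-26, 15, 52]; 340 252 [-35, 15, 57]; 340 260 [5, 9, -39]; 340 268 [6, 8, -46]; 340 276 [6, 8, -53]; 340 284 [12, 7, -69]; 340 292 [11, 7, -73];
```

Depth readings from both the top and wrist cameras put the real finger tips about 30 mm behind the reported TCP. That explains passing over the panel, so I'll work with the measured tip from here.

```bash
sed -i 's/A=(W.inv()\*T).as_matrix();c=cart(s\["position"\])/A=(W.inv()*T).as_matrix();c=cart(s["position"])-30*A[:,2]/; s/"carton TCP"/"tip"/' h.py
python3 - <<'E'
from h import *
go([(122,20,95),(122,20,18),(92,20,20),(72,20,37),(62,20,47),(53,20,56)])
E
```

```text
tip [67.6 22.6 81.4] axes x,y,z [[0.866, 0.003, -0.5], [0.004, -1.0, 0.0], [-0.5, -0.002, -0.866]] F [-0.7 -0.3 -0.3] w 0.1 j [ 0.25  0.78  0.29 -0.2  -1.57  1.21] t 8.45
(122, 20, 95) [ 1.61  0.11 -1.56]
(122, 20, 18) [ 1.54 -0.    2.67]
(92, 20, 20) [-1.08 -0.    0.53]
(72, 20, 37) [-1.03 -0.   -0.19]
(62, 20, 47) [-0.55 -0.   -0.15]
(53, 20, 56) [-0.49 -0.   -0.13]
```

>>> apply_moves --delta_rot '[[0,0,0],[0,0,0],[0,0,0],[0,0,0],[0,0,0],[0,0,0],[0,0,0],[0,0,0],[0,0,0],[0,0,0],[0,0,0]]' --xyz '[[0.54,0,-0.52],[0.54,0,-0.52],[0.54,0,-0.52],[0,0,0],[0.31,0,0.53],[0.31,0,0.53],[0.31,0,0.53],[0.31,0,0.53],[0.31,0,0.53],[0,0,0],[0,0,0]]' --hand '[1,1,1,1,1,1,1,1,1,1,1]'

```text
clock: 9.37
position: [663.3, 49.0, -9.5]
ee_rot: [0.962, -0.079, -0.26, -0.021]
contact_force: [-0.1, -0.7, -0.4]
gripper_width: -0.2
grasp_force: 0.0
```

```bash
python3 - <<'E'
from h import *
go([(92,20,20),(72,20,37),(62,20,47),(53,20,56)])
E
```

```text
tip [121.7  22.5  16.4] axes x,y,z [[0.864, 0.003, -0.503], [0.004, -1.0, 0.001], [-0.503, -0.003, -0.864]] F [-0.1 -0.7 -0.4] w -0.2 j [ 0.22  0.93  0.43 -0.19 -1.57  1.24] t 9.3667
(92, 20, 20) [-1.1   0.09  0.47]
(72, 20, 37) [-1.03 -0.   -0.19]
(62, 20, 47) [-0.55 -0.   -0.14]
(53, 20, 56) [-0.49 -0.   -0.13]
```

>>> apply_moves --delta_rot '[[0,0,0],[0,0,0],[0,0,0],[0,0,0],[0,0,0],[0,0,0],[0,0,0],[0,0,0],[0,0,0],[0,0,0],[0,0,0],[0,0,0],[0,0,0],[0,0,0]]' --xyz '[[-0.37,0,0.16],[-0.37,0,0.16],[-0.37,0,0.16],[0,0,0],[-0.26,0,-0.05],[-0.26,0,-0.05],[-0.26,0,-0.05],[-0.26,0,-0.05],[-0.26,0,-0.06],[-0.26,0,-0.06],[-0.26,0,-0.06],[-0.26,0,-0.06],[0,0,0],[0,0,0]]' --hand '[1,1,1,1,1,1,1,1,1,1,1,1,1,1]'

```text
clock: 10.53
position: [601.9, 60.4, 31.0]
ee_rot: [0.965, -0.079, -0.25, -0.022]
contact_force: [11.5, -1.8, -5.4]
gripper_width: -0.1
grasp_force: 6.1
```

```bash
python3 - <<'E'
from h import *
go([(52,20,56),(90,20,56),(90,20,140)])
wall(0,1);wall(1,1);wall(1,-1)
E
```

```text
tip [58.7 23.3 57.2] axes x,y,z [[0.874, 0.004, -0.486], [0.003, -1.0, -0.003], [-0.486, 0.001, -0.874]] F [11.5 -1.8 -5.4] w -0.1 j [ 0.25  0.78  0.23 -0.2  -1.49  1.22] t 10.5333
(52, 20, 56) [-0.21  0.13  0.17]
(90, 20, 56) [ 1.33  0.   -0.74]
(90, 20, 140) [-1.63 -0.01 -2.94]
scene 0 1 176 angles [1.2  1.36 1.44] hmax 48.3
top 0 1 114 angles [1.53 1.57 1.58] hmax 51.5
scene 1 1 14 angles [0.7  0.72 0.9 ] hmax 28.7
top 1 1 631 angles [0.64 0.7  0.83] hmax 27.9
scene 1 -1 202 angles [0.46 0.5  0.54] hmax 23.8
top 1 -1 711 angles [0.46 0.51 0.57] hmax 24.7
```

Far panel is upright against its stop. Now to the near side.

>>> apply_moves --delta_rot '[[0,0,0],[0,0,0],[0,0,0],[0,0,0],[0,0,0],[0,0,0],[0,1,0],[0,1,0],[0,1,0],[0,1,0],[0,1,0],[0,1,0],[0,1,0],[0,1,0],[0,1,0],[0,1,0],[0,0,0]]' --xyz '[[0.66,0,-0.37],[0.66,0,-0.37],[-0.4,0,-0.74],[-0.4,0,-0.74],[-0.4,0,-0.74],[-0.4,0,-0.74],[0,0,0],[0,0,0],[0,0,0],[0,0,0],[0,0,0],[0,0,0],[0,0,0],[0,0,0],[0,0,0],[0,0,0],[0,0,0]]' --hand '[1,1,1,1,1,1,1,1,1,1,1,1,1,1,1,1,1]'

```text
clock: 12.25
position: [647.9, 31.6, 125.2]
ee_rot: [0.974, -0.087, 0.207, 0.037]
contact_force: [-1.4, -1.1, 0.1]
gripper_width: 0.5
grasp_force: 0.0
```

```bash
python3 - <<'E'
from h import *
go([(-122,0,110),(-122,0,18),(-92,0,20),(-72,0,37)])
E
```

```text
tip [ 82.    3.8 152.6] axes x,y,z [[0.913, -0.003, 0.409], [-0.019, -0.999, 0.035], [0.409, -0.04, -0.912]] F [-1.4 -1.1  0.1] w 0.5 j [ 0.36  0.31 -0.62  0.72 -0.37  0.39] t 12.25
(-122, 0, 110) [-8.14  0.24 -1.78]
(-122, 0, 18) [-1.51 -0.13  3.36]
(-92, 0, 20) [ 1.13 -0.02  0.42]
(-72, 0, 37) [ 1.01  0.01 -0.29]
```

>>> apply_moves --delta_rot '[[0,0,0],[0,0,0],[0,0,0],[0,0,0],[0,0,0],[0,0,0],[0,0,0],[0,0,0],[0,0,0],[0,0,0],[0,0,0]]' --xyz '[[-0.81,0.02,-0.18],[-0.81,0.02,-0.18],[-0.81,0.02,-0.18],[-0.81,0.02,-0.18],[-0.81,0.02,-0.18],[-0.81,0.02,-0.18],[-0.81,0.02,-0.18],[-0.81,0.02,-0.18],[-0.81,0.02,-0.18],[-0.81,0.02,-0.18],[0,0,0]]' --hand '[1,1,1,1,1,1,1,1,1,1,1]'

```text
clock: 13.17
position: [465.9, 69.8, 102.1]
ee_rot: [0.975, -0.091, 0.198, 0.036]
contact_force: [-0.4, 2.3, -0.0]
gripper_width: -0.1
grasp_force: 0.0
```

```bash
cat >> h.py <<'E'
def rot(tilt_y,yaw=0,tilt_x=0):
    "rotvec (units of 6 deg, tool axes) to reach carton-frame attitude: down, yaw about up, then tilt about tool y / x (deg)"
    s=arm.read_state();T=Ro.from_quat(s["ee_rot"]);W=Ro.from_euler('z',C[2])
    G=W*Ro.from_euler('z',yaw,degrees=True)*Ro.from_euler('x',180,degrees=True)*Ro.from_rotvec([np.radians(tilt_x),np.radians(tilt_y),0])
    r=np.degrees((T.inv()*G).as_rotvec())/6;print("rot units",np.round(r,2))
E
python3 - <<'E'
from h import *
go([(-122,0,18)]);rot(30)
E
```

```text
tip [-103.3   11.1  129.6] axes x,y,z [[0.919, -0.01, 0.393], [-0.025, -0.999, 0.035], [0.393, -0.042, -0.919]] F [-0.4  2.3 -0. ] w -0.1 j [ 0.47  0.08 -1.07  1.17 -0.3  -0.2 ] t 13.1667
(-122, 0, 18) [-2.44  0.31  3.83]
rot units [ 0.4   1.14 -0.07]
```

Tilting away from the base reaches joint limits at this radius. For the near panel I'll use a vertical tool and move up faster than the panel's free edge while pushing in.

>>> apply_moves --delta_rot '[[0.1,-0.96,0],[0.1,-0.96,0],[0.1,-0.96,0],[0.1,-0.96,0],[0,0,0],[0,0,0]]' --xyz '[[0,0,0],[0,0,0],[0,0,0],[0,0,0],[0,0,0],[0,0,0]]' --hand '[1,1,1,1,1,1]'

```text
clock: 13.67
position: [489.7, 47.8, 113.4]
ee_rot: [0.985, -0.102, 0.131, 0.039]
contact_force: [-0.5, -0.5, -0.2]
gripper_width: -0.3
grasp_force: 0.0
```

```bash
python3 - <<'E'
from h import *
go([(-120,0,100),(-120,0,10)]);rot(0);rot(10)
wall(0,-1,("top",));wall(0,1,("top",))
E
```

```text
tip [-72.3  -6.  142.2] axes x,y,z [[0.963, -0.03, 0.266], [-0.045, -0.998, 0.051], [0.264, -0.061, -0.963]] F [-0.5 -0.5 -0.2] w -0.3 j [ 0.55  0.14 -0.78  0.45 -0.53  0.44] t 13.6667
(-120, 0, 100) [-2.29 -0.24  1.11]
(-120, 0, 10) [-0.96 -0.18  3.47]
rot units [ 0.54 -2.56 -0.36]
rot units [ 0.57 -0.9  -0.31]
top 0 -1 317 angles [0.61 0.67 0.78] hmax 21.4
top 0 1 87 angles [1.54 1.56 1.57] hmax 51.5
```

>>> apply_moves --delta_rot '[[0.14,-0.64,-0.09],[0.14,-0.64,-0.09],[0.14,-0.64,-0.09],[0.14,-0.64,-0.09],[0,0,0]]' --xyz '[[-0.5,0,0],[-0.5,0,0],[-0.5,0,0],[-0.5,0,0],[0,0,0]]' --hand '[1,1,1,1,1]'

```text
clock: 14.18
position: [439.5, 55.3, 104.3]
ee_rot: [0.996, -0.085, -0.001, -0.0]
contact_force: [0.7, -0.2, 0.4]
gripper_width: -0.0
grasp_force: 0.0
```

```bash
python3 - <<'E'
from h import *
go([(-120,0,90),(-120,0,10)]);rot(0)
E
```

```text
tip [-115.1   -8.9  134.3] axes x,y,z [[1.0, -0.001, -0.003], [-0.001, -1.0, -0.0], [-0.003, 0.0, -1.0]] F [ 0.7 -0.2  0.4] w -0.0 j [ 0.49  0.19 -0.56 -0.   -0.83  0.91] t 14.1833
(-120, 0, 90) [-0.19 -0.35  1.77]
(-120, 0, 10) [0.01 0.   3.2 ]
rot units [-0.    0.03 -0.01]
```

>>> apply_moves --delta_rot '[[0,0,0],[0,0,0],[0,0,0],[0,0,0],[0,0,0],[0,0,0],[0,0,0],[0,0,0],[0,0,0],[0,0,0]]' --xyz '[[-0.2,-0.3,0],[0,0,0.7],[0,0,0.7],[0,0,0.7],[0,0,0.7],[0,0,0.7],[0,0,0.7],[0,0,0.7],[0,0,0],[0,0,0]]' --hand '[1,1,1,1,1,1,1,1,1,1]'

```text
clock: 15.02
position: [433.8, 64.1, -18.7]
ee_rot: [0.997, -0.083, -0.002, 0.001]
contact_force: [0.7, 0.6, 1.1]
gripper_width: 0.0
grasp_force: 0.0
```

```bash
python3 - <<'E'
from h import *
go([(-98,0,12),(-80,0,35),(-57,0,52)]);rot(0)
wall(0,-1,("top","scene"))
E
```

```text
tip [-122.1   -1.1   11.3] axes x,y,z [[1.0, 0.002, -0.004], [0.002, -1.0, 0.002], [-0.004, -0.002, -1.0]] F [0.7 0.6 1.1] w 0.0 j [ 0.52  0.4  -0.7  -0.   -0.48  0.89] t 15.0167
(-98, 0, 12) [ 0.96 -0.04 -0.03]
(-80, 0, 35) [ 0.72  0.   -0.92]
(-57, 0, 52) [ 0.92  0.   -0.68]
rot units [0.02 0.04 0.02]
top 0 -1 597 angles [0.58 0.64 0.75] hmax 25.9
scene 0 -1 308 angles [0.59 0.68 0.83] hmax 25.0
```

>>> apply_moves --delta_rot '[[0,0,0],[0,0,0],[0,0,0],[0,0,0],[0,0,0],[0,0,0],[0,0,0],[0,0,0],[0,0,0],[0,0,0],[0,0,0],[0,0,0],[0,0,0]]' --xyz '[[0.32,0,0],[0.32,0,0],[0.3,0,0],[0,0,0],[0.18,0,-0.22],[0.18,0,-0.22],[0.18,0,-0.22],[0.18,0,-0.22],[0.24,0,-0.1],[0.24,0,-0.1],[0.24,0,-0.1],[0.24,0,-0.1],[0,0,0]]' --hand '[1,1,1,1,1,1,1,1,1,1,1,1,1]'

```text
clock: 16.2
position: [501.8, 53.9, 14.0]
ee_rot: [0.996, -0.084, -0.0, -0.001]
contact_force: [0.3, 0.3, 0.2]
gripper_width: 0.1
grasp_force: 0.0
```

```bash
python3 - <<'E'
from h import *
go([(-56,0,52),(-100,0,60),(-100,0,150)]);rot(0)
for a in((0,-1),(0,1),(1,1),(1,-1)): wall(*a)
E
```

```text
tip [-53.5   0.1  44. ] axes x,y,z [[1.0, 0.0, -0.001], [0.0, -1.0, -0.002], [-0.001, 0.002, -1.0]] F [0.3 0.3 0.2] w 0.1 j [ 0.43  0.42 -0.52 -0.   -0.64  0.98] t 16.2
(-56, 0, 52) [-0.1   0.   -0.32]
(-100, 0, 60) [-1.76 -0.   -0.32]
(-100, 0, 150) [-0.   -0.01 -3.6 ]
rot units [-0.02  0.01  0.  ]
scene 0 -1 212 angles [1.75 1.83 2.09] hmax 48.3
top 0 -1 0 angles  hmax 
scene 0 1 242 angles [1.2  1.37 1.44] hmax 48.9
top 0 1 88 angles [1.54 1.56 1.57] hmax 51.3
scene 1 1 250 angles [0.6  0.67 0.87] hmax 28.3
top 1 1 296 angles [0.64 0.7  0.8 ] hmax 28.0
scene 1 -1 215 angles [0.46 0.5  1.09] hmax 39.4
top 1 -1 713 angles [0.45 0.5  0.56] hmax 24.6
```

>>> apply_moves --delta_rot '[[0,0,0],[0,0,0],[0,0,0],[0,0,0],[0,0,0]]' --xyz '[[0.08,0,-0.2],[0.06,0,-0.2],[0.06,0,0],[0.04,0,0],[0,0,0]]' --hand '[1,1,1,1,1]'

```text
clock: 17.02
position: [504.4, 52.4, 23.6]
ee_rot: [0.996, -0.084, -0.003, -0.0]
contact_force: [-4.8, 1.2, 4.1]
gripper_width: -0.0
grasp_force: 2.3
```

```bash
python3 - <<'E'
from h import *
go([(-100,0,60),(-100,0,150)])
wall(0,-1);wall(0,1,("scene",))
crop("c.png")
E
```

```text
tip [-50.5  -0.9  53.6] axes x,y,z [[1.0, -0.0, -0.005], [-0.0, -1.0, -0.0], [-0.005, 0.0, -1.0]] F [-4.8  1.2  4.1] w -0.0 j [ 0.42  0.41 -0.5  -0.01 -0.67  0.98] t 17.0167
(-100, 0, 60) [-1.98 -0.03 -0.25]
(-100, 0, 150) [-0.02 -0.   -3.6 ]
scene 0 -1 152 angles [1.79 1.88 2.13] hmax 48.2
top 0 -1 0 angles  hmax 
scene 0 1 250 angles [1.19 1.37 1.43] hmax 49.2
```

View pics/c.png

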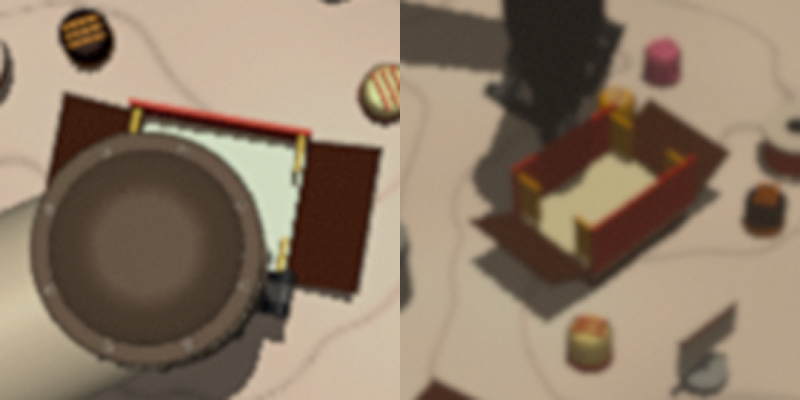

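Both ends are upright against their stops with the sides still open. I'll retreat and yaw 90° for the side panels. The contacts put the carton centre about 4.5 mm further along its x.

>>> apply_moves --delta_rot '[[0,0,0],[0,0,0],[0,0,0],[0,0,1],[0,0,1],[0,0,1],[0,0,1],[0,0,1],[0,0,1],[0,0,1],[0,0,1],[0,0,1],[0,0,1],[0,0,1],[0,0,1],[0,0,1],[0,0,1],[0,0,1],[0,0,0]]' --xyz '[[-0.6,0,-0.1],[-0.7,0,-0.1],[-0.7,0,-0.1],[0,0,-0.3],[0,0,-0.3],[0,0,-0.3],[0,0,-0.3],[0,0,-0.3],[0,0,-0.3],[0,0,-0.3],[0,0,-0.3],[0,0,-0.3],[0,0,-0.3],[0,0,-0.3],[0,0,-0.3],[0,0,-0.3],[0,0,-0.3],[0,0,0],[0,0,0]]' --hand '[1,1,1,1,1,1,1,1,1,1,1,1,1,1,1,1,1,1,1]'

```text
clock: 18.85
position: [457.9, 61.2, 136.9]
ee_rot: [-0.645, 0.764, 0.001, 0.001]
contact_force: [-0.6, -0.2, 0.3]
gripper_width: -0.3
grasp_force: 0.0
```

```bash
sed -i 's/^C=.*/C=(558.9,44.0,-0.168)/' h.py; python3 - <<'E'
from h import *
go([(0,0,160),(0,130,110),(0,130,10)]);rot(0,-90)
E
```

```text
tip [-102.4    0.   166.9] axes x,y,z [[-0.001, -1.0, -0.003], [-1.0, 0.001, -0.0], [0.0, 0.003, -1.0]] F [-0.6 -0.2  0.3] w -0.3 j [ 0.48  0.17 -0.48 -0.   -0.92 -0.65] t 18.85
(0, 0, 160) [-0.   -4.1   0.28]
(0, 130, 110) [-5.19  0.01  2.01]
(0, 130, 10) [0.01 0.   4.  ]
rot units [-0.    0.03 -0.01]
```

>>> apply_moves --delta_rot '[[0,0,0],[0,0,0],[0,0,0],[0,0,0],[0,0,0],[0,0,0],[0,0,0],[0,0,0],[0,0,0],[0,0,0],[0,0,0],[0,0,0],[0,0,0],[0,0,0],[0,0,0],[0,0,0],[0,0,0],[0,0,0],[0,0,0],[0,0,0]]' --xyz '[[0,-0.74,0],[0,-0.74,0],[0,-0.74,0],[0,-0.74,0],[0,-0.74,0],[0,0,0],[-0.82,0,0.35],[-0.82,0,0.35],[-0.82,0,0.35],[-0.82,0,0.35],[-0.82,0,0.35],[-0.82,0,0.35],[0,0,0],[0,0,0.65],[0,0,0.65],[0,0,0.65],[0,0,0.65],[0,0,0.65],[0,0,0.65],[0,0,0]]' --hand '[1,1,1,1,1,1,1,1,1,1,1,1,1,1,1,1,1,1,1,1]'

```text
clock: 20.52
position: [565.5, 165.4, -17.1]
ee_rot: [-0.646, 0.764, 0.002, -0.004]
contact_force: [-0.2, 0.5, -0.5]
gripper_width: -0.2
grasp_force: 0.0
```

```bash
python3 - <<'E'
from h import *
go([(-10,106,12),(-10,88,34),(-10,64,48)]);rot(0,-90)
for a in((1,1),(0,1),(0,-1)): wall(*a)
E
```

```text
tip [-13.6 120.8  12.9] axes x,y,z [[0.001, -1.0, 0.003], [-1.0, -0.001, 0.008], [-0.008, -0.003, -1.0]] F [-0.2  0.5 -0.5] w -0.2 j [ 0.56  0.57 -0.32 -0.01 -0.69 -0.72] t 20.5167
(-10, 106, 12) [ 0.59 -0.14  0.04]
(-10, 88, 34) [ 0.72  0.01 -0.88]
(-10, 64, 48) [ 0.96  0.01 -0.56]
rot units [ 0.08 -0.02  0.01]
scene 1 1 193 angles [0.6  0.69 0.83] hmax 28.0
top 1 1 609 angles [0.64 0.7  0.84] hmax 27.7
scene 0 1 236 angles [1.43 1.5  1.54] hmax 49.0
top 0 1 90 angles [1.63 1.66 1.69] hmax 51.2
scene 0 -1 193 angles [1.7  1.75 1.88] hmax 48.8
top 0 -1 54 angles [1.55 1.57 1.59] hmax 51.1
```

>>> apply_moves --delta_rot '[[0,0,0],[0,0,0],[0,0,0],[0,0,0],[0,0,0],[0,0,0],[0,0,0],[0,0,0],[0,0,0],[0,0,0],[0,0,0],[0,0,0]]' --xyz '[[0.3,0,0],[0.3,0,0],[0,0,0],[0.18,0,-0.22],[0.18,0,-0.22],[0.18,0,-0.22],[0.18,0,-0.22],[0.22,0,-0.12],[0.22,0,-0.12],[0.22,0,-0.12],[0.2,0,-0.12],[0,0,0]]' --hand '[1,1,1,1,1,1,1,1,1,1,1,1]'

```text
clock: 21.82
position: [558.9, 112.1, 20.6]
ee_rot: [-0.645, 0.764, 0.001, -0.0]
contact_force: [-0.1, 0.4, 0.6]
gripper_width: -0.1
grasp_force: 0.0
```

```bash
python3 - <<'E'
from h import *
go([(-10,110,60)])
for a in((1,1),(0,1),(0,-1)): wall(*a,("scene",))
E
```

```text
tip [-11.4  67.1  50.6] axes x,y,z [[-0.001, -1.0, -0.001], [-1.0, 0.001, 0.003], [-0.003, 0.001, -1.0]] F [-0.1  0.4  0.6] w -0.1 j [ 0.48  0.49 -0.35 -0.   -0.73 -0.65] t 21.8167
(-10, 110, 60) [-1.72 -0.05 -0.38]
scene 1 1 10 angles [1.62 1.86 1.96] hmax 43.1
scene 0 1 234 angles [1.44 1.51 1.55] hmax 49.0
scene 0 -1 168 angles [1.69 1.75 1.88] hmax 47.6
```

>>> apply_moves --delta_rot '[[0,0,0],[0,0,0],[0,0,0],[0,0,0]]' --xyz '[[0.08,0,0],[0.08,0,0],[0.06,0,0],[0,0,0]]' --hand '[1,1,1,1]'

```text
clock: 22.3
position: [558.0, 107.5, 19.9]
ee_rot: [-0.645, 0.764, 0.001, -0.001]
contact_force: [-0.4, -0.5, -0.0]
gripper_width: 0.3
grasp_force: 0.0
```

```bash
python3 - <<'E'
from h import *
go([(-10,110,60)])
for a in((1,1),(0,1),(0,-1)): wall(*a,("scene","top"))
E
```

```text
tip [-11.4  62.5  49.9] axes x,y,z [[0.0, -1.0, -0.001], [-1.0, -0.0, 0.003], [-0.003, 0.001, -1.0]] F [-0.4 -0.5 -0. ] w 0.3 j [ 0.47  0.49 -0.35 -0.   -0.73 -0.64] t 22.3
(-10, 110, 60) [-1.9  -0.06 -0.4 ]
scene 1 1 11 angles [1.76 1.9  2.  ] hmax 46.1
top 1 1 2 angles [1.67 1.68 1.7 ] hmax 47.7
scene 0 1 241 angles [1.42 1.51 1.55] hmax 48.5
top 0 1 89 angles [1.63 1.66 1.69] hmax 51.3
scene 0 -1 153 angles [1.7  1.76 1.87] hmax 46.9
top 0 -1 59 angles [1.55 1.57 1.6 ] hmax 52.3
```

>>> apply_moves --delta_rot '[[0,0,0],[0,0,0],[0,0,0],[0,0,0]]' --xyz '[[0.06,0,0],[0.06,0,0],[0.04,0,0],[0,0,0]]' --hand '[1,1,1,1]'

```text
clock: 22.93
position: [558.0, 105.9, 20.1]
ee_rot: [-0.645, 0.764, 0.002, 0.002]
contact_force: [-2.0, 8.4, -0.7]
gripper_width: 0.3
grasp_force: 3.7
```

```bash
python3 - <<'E'
from h import *
go([(-10,110,60)])
crop("d.png")
E
```

```text
tip [-11.2  60.8  50.1] axes x,y,z [[0.0, -1.0, -0.005], [-1.0, -0.0, 0.001], [-0.001, 0.005, -1.0]] F [-2.   8.4 -0.7] w 0.3 j [ 0.47  0.49 -0.35 -0.01 -0.73 -0.63] t 22.9333
(-10, 110, 60) [-1.97 -0.05 -0.39]
```

View pics/d.png

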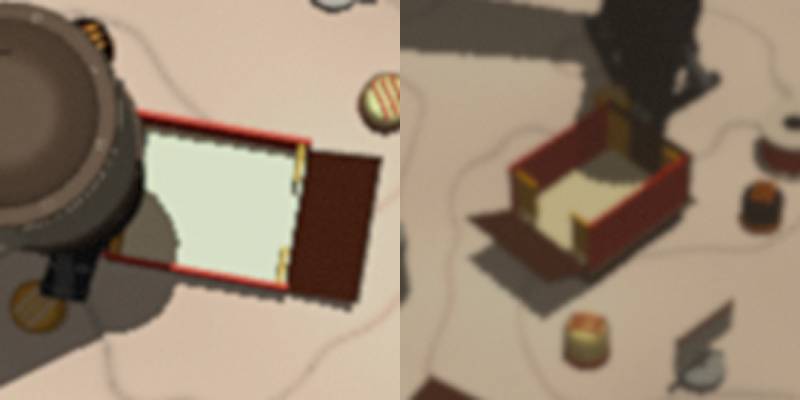

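Left side is against its stop, and the contact puts the carton centre at about (558, 39.6). Now to the right side.

>>> apply_moves --delta_rot '[[0,0,0],[0,0,0],[0,0,0],[0,0,0],[0,0,0],[0,0,0],[0,0,0],[0,0,0],[0,0,0],[0,0,0],[0,0,0],[0,0,0],[0,0,0],[0,0,0],[0,0,0],[0,0,0],[0,0,0],[0,0,0],[0,0,0]]' --xyz '[[-0.5,0,-0.1],[-0.5,0,-0.1],[-0.3,0,-0.5],[0,0,-0.8],[0,0,-0.8],[0,0,-0.8],[0,0,-0.8],[0.4,0,-0.3],[0.85,-0.08,0],[0.85,-0.08,0],[0.85,-0.08,0],[0.85,-0.08,0],[0.85,-0.08,0],[0.85,-0.08,0],[0.85,-0.08,0],[0.85,-0.08,0],[0.85,-0.08,0],[0.85,-0.08,0],[0,0,0]]' --hand '[1,1,1,1,1,1,1,1,1,1,1,1,1,1,1,1,1,1,1]'

```text
clock: 24.62
position: [544.6, -90.0, 124.1]
ee_rot: [-0.644, 0.765, 0.002, -0.001]
contact_force: [0.5, -0.2, -0.6]
gripper_width: -0.1
grasp_force: 0.0
```

```bash
sed -i 's/^C=.*/C=(558.1,39.6,-0.168)/' h.py; python3 - <<'E'
from h import *
go([(10,-124,100),(10,-124,10)]);rot(0,-90)
for a in((1,1),(0,1),(0,-1),(1,-1)): wall(*a)
E
```

```text
tip [   8.5 -130.   154.1] axes x,y,z [[-0.003, -1.0, -0.0], [-1.0, 0.003, 0.004], [-0.004, 0.0, -1.0]] F [ 0.5 -0.2 -0.6] w -0.1 j [ 0.13  0.34 -0.28 -0.   -0.95 -0.3 ] t 24.6167
(10, -124, 100) [-0.24 -0.07  2.17]
(10, -124, 10) [ 0.   -0.02  3.6 ]
rot units [ 0.04  0.   -0.03]
scene 1 1 10 angles [1.7  1.91 2.1 ] hmax 40.3
top 1 1 0 angles  hmax 
scene 0 1 231 angles [1.44 1.5  1.54] hmax 48.8
top 0 1 0 angles  hmax 
scene 0 -1 157 angles [1.7  1.76 1.9 ] hmax 45.5
top 0 -1 0 angles  hmax 
scene 1 -1 125 angles [0.54 0.57 1.7 ] hmax 41.4
top 1 -1 11 angles [0.53 0.57 0.62] hmax 26.0
```

>>> apply_moves --delta_rot '[[0,0,0],[0,0,0],[0,0,0],[0,0,0],[0,0,0],[0,0,0],[0,0,0],[0,0,0],[0,0,0],[0,0,0],[0,0,0]]' --xyz '[[-0.2,0,0.7],[0,0,0.7],[0,0,0.7],[0,0,0.7],[0,0,0.7],[0,0,0.7],[0,0,0.7],[0,0,0.7],[0,0,0.2],[0,0,0],[0,0,0]]' --hand '[1,1,1,1,1,1,1,1,1,1,1]'

```text
clock: 25.93
position: [546.7, -81.6, -19.9]
ee_rot: [-0.646, 0.764, 0.001, -0.0]
contact_force: [0.8, 0.2, 0.3]
gripper_width: -0.0
grasp_force: 0.0
```

```bash
python3 - <<'E'
from h import *
go([(10,-110,10),(10,-94,36),(10,-64,48)])
wall(1,-1)
E
```

```text
tip [   9.1 -121.4   10.1] axes x,y,z [[0.001, -1.0, -0.001], [-1.0, -0.001, 0.002], [-0.002, 0.001, -1.0]] F [0.8 0.2 0.3] w -0.0 j [ 0.14  0.53 -0.42 -0.   -0.62 -0.31] t 25.9333
(10, -110, 10) [-0.46 -0.04  0.  ]
(10, -94, 36) [-0.64  0.   -1.04]
(10, -64, 48) [-1.2  -0.   -0.48]
scene 1 -1 11 angles [0.61 0.69 1.75] hmax 32.9
top 1 -1 1 angles [0.58 0.58 0.58] hmax 25.6
```

>>> apply_moves --delta_rot '[[0,0,0],[0,0,0],[0,0,0],[0,0,0],[0,0,0],[0,0,0],[0,0,0],[0,0,0],[0,0,0],[0,0,0],[0,0,0],[0,0,0],[0,0,0]]' --xyz '[[-0.25,0,0],[-0.25,0,0],[0,0,0],[-0.14,0,-0.21],[-0.14,0,-0.21],[-0.14,0,-0.21],[-0.14,0,-0.21],[-0.14,0,-0.21],[-0.24,0,-0.12],[-0.24,0,-0.12],[-0.24,0,-0.12],[-0.2,0,-0.12],[0,0,0]]' --hand '[1,1,1,1,1,1,1,1,1,1,1,1,1]'

```text
clock: 27.12
position: [555.9, -28.5, 18.7]
ee_rot: [-0.646, 0.763, 0.001, 0.0]
contact_force: [0.4, 0.4, 0.2]
gripper_width: -0.1
grasp_force: 0.0
```

```bash
python3 - <<'E'
from h import *
go([(10,-64,48)])
wall(1,-1,("scene",))
E
```

```text
tip [  9.3 -67.6  48.7] axes x,y,z [[0.002, -1.0, -0.002], [-1.0, -0.002, 0.001], [-0.001, 0.002, -1.0]] F [0.4 0.4 0.2] w -0.1 j [ 0.24  0.48 -0.38 -0.   -0.71 -0.4 ] t 27.1167
(10, -64, 48) [-0.14 -0.03  0.03]
scene 1 -1 0 angles  hmax
```

>>> apply_moves --delta_rot '[[0,0,0],[0,0,0],[0,0,0],[0,0,0]]' --xyz '[[-0.06,0,0],[-0.05,0,0],[-0.04,0,0],[0,0,0]]' --hand '[1,1,1,1]'

```text
clock: 27.5
position: [555.4, -26.8, 17.9]
ee_rot: [-0.645, 0.764, 0.001, -0.001]
contact_force: [-0.6, -4.0, 0.9]
gripper_width: -0.3
grasp_force: 1.9
```

```bash
python3 - <<'E'
from h import *
go([(10,-64,48)])
p=eyes.get_image("top")
for r in nets.masks_of("gold_praline",p)[:3]:
    w=world(p,r["region"]);w=w[(w[:,2]>28)&(w[:,2]<42)];print(r["score"],r["bbox"],np.round(np.percentile(w,[3,50,97],axis=0),1).tolist(),np.median(p["frame"][r["region"]],0))
E
```

```text
tip [  8.6 -65.9  47.9] axes x,y,z [[0.0, -1.0, 0.0], [-1.0, -0.0, 0.004], [-0.004, -0.0, -1.0]] F [-0.6 -4.   0.9] w -0.3 j [ 0.24  0.48 -0.38 -0.   -0.71 -0.41] t 27.5
(10, -64, 48) [-0.08 -0.06 -0.  ]
```

Right side is against its stop, so all four walls are up. Retreating and going above the gold praline.

>>> apply_moves --delta_rot '[[0,0,0],[0,0,0],[0,0,0],[0,0,0],[0,0,0],[0,0,0],[0,0,0],[0,0,0],[0,0,0],[0,0,0],[0,0,0],[0,0,0],[0,0,0],[0,0,0],[0,0,0],[0,0,0],[0,0,0],[0,0,0],[0,0,0],[0,0,0]]' --xyz '[[0.5,0,-0.05],[0.5,0,-0.1],[0.3,0,-0.5],[0,0,-0.85],[0,0,-0.85],[0,0,-0.85],[0,0,-0.85],[-0.4,0.2,-0.5],[-0.8,0.36,0],[-0.8,0.36,0],[-0.8,0.36,0],[-0.8,0.36,0],[-0.8,0.36,0],[-0.8,0.36,0],[-0.8,0.36,0],[-0.8,0.36,0],[-0.8,0.36,0],[-0.4,0.1,0],[0,0,0],[0,0,0]]' --hand '[1,1,1,1,1,1,1,1,1,1,1,1,1,-1,-1,-1,-1,-1,-1,-1]'

```text
clock: 29.27
position: [496.7, 153.5, 132.3]
ee_rot: [-0.646, 0.764, 0.002, -0.0]
contact_force: [0.2, -0.5, -0.7]
gripper_width: 83.5
grasp_force: 0.0
```

```bash
python3 - <<'E'
from h import *
p=wrist();save(p,"w2.png");K=p["camera_matrix"];H=p["hand_eye"]
for r in nets.masks_of("gold_praline",p)[:3]:
    w=world(p,r["region"]);t=w[(w[:,2]>30)&(w[:,2]<42)];print(r["score"],r["bbox"],np.round(np.percentile(t,[1,50,99],axis=0),1).tolist(),np.median(p["frame"][r["region"]],0))
# finger tips in tool coordinates
z=p["range_z"];v,u=np.nonzero((z>0)&(z<260));zz=z[v,u];c=np.c_[(u-K[0,2])*zz/K[0,0],(v-K[1,2])*zz/K[1,1],zz]@H[:3,:3].T+H[:3,3]
for sg in(1,-1):
    m=(sg*c[:,1]>25)&(sg*c[:,1]<70)&(abs(c[:,0])<25);s=c[m];m2=s[:,2]>np.percentile(s[:,2],99)-6
    print(sg,len(s),"max z",np.percentile(s[:,2],[50,95,99.5]),np.round(s[m2].min(0)),np.round(s[m2].max(0)))
go([(0,0,0)])
q=eyes.get_image("top")
for r in nets.masks_of("gold_praline",q)[:3]:
    w=world(q,r["region"]);t=w[(w[:,2]>30)&(w[:,2]<42)];print("top",r["score"],r["bbox"],np.round(np.percentile(t,[1,50,99],axis=0),1).tolist() if len(t) else 0)
E
```

```text
0.59 [312.9, 236.5, 355.9, 282.2] [[476.8, 208.5, 30.1], [490.9, 220.6, 34.2], [505.2, 235.5, 37.0]] [142.  81.  88.]
0.58 [297.5, 156.4, 343.4, 200.0] [[480.6, 131.6, 30.1], [494.8, 144.8, 34.2], [509.2, 159.3, 37.0]] [77. 55. 23.]
1 17379 max z [-94.65216364 -54.10476057 -42.42264956] [-12.  42. -50.] [ 11.  56. -39.]
-1 17299 max z [-94.5430147  -54.25847544 -42.48898147] [-11. -54. -50.] [ 11. -40. -38.]
tip [-79.3 101.4 162.2] axes x,y,z [[-0.001, -1.0, -0.001], [-1.0, 0.001, 0.003], [-0.003, 0.001, -1.0]] F [-0.6 -1.1  0. ] w 85.4 j [ 0.61  0.28 -0.35 -0.   -0.95 -0.78] t 29.3667
(0, 0, 0) [ 4.06 -3.19  6.47]
top 0.52 [256.6, 243.0, 278.9, 257.0] [[480.9, 131.7, 30.1], [495.7, 144.6, 33.1], [508.9, 157.5, 37.3]]
```

View pics/w2.png

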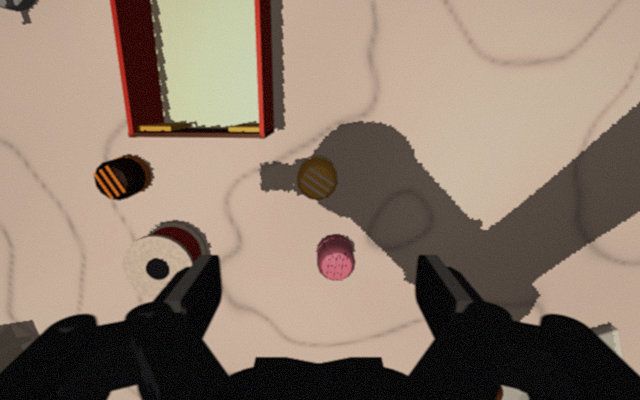

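Gold praline is at about (495, 145) by both cameras, at (318,178) in the wrist view; pink at (335,258) is not meant. Open finger tips are 42 mm behind the TCP. Descending.

>>> apply_moves --delta_rot '[[0,0,0],[0,0,0],[0,0,0],[0,0,0],[0,0,0],[0,0,0],[0,0,0],[0,0,0],[0,0,0],[0,0,0]]' --xyz '[[0.34,0,0.5],[0,0,0.7],[0,0,0.7],[0,0,0.7],[0,0,0.7],[0,0,0.7],[0,0,0.7],[0,0,0.7],[0,0,0],[0,0,0]]' --hand '[-1,-1,-1,-1,-1,-1,-1,-1,-1,-1]'

```text
clock: 30.3
position: [494.8, 144.7, -3.3]
ee_rot: [-0.645, 0.764, 0.001, -0.001]
contact_force: [-0.7, -0.3, -0.2]
gripper_width: 84.8
grasp_force: 0.0
```

Aligned; 25 mm lower, then close.

>>> apply_moves --delta_rot '[[0,0,0],[0,0,0],[0,0,0],[0,0,0],[0,0,0],[0,0,0],[0,0,0],[0,0,0],[0,0,0],[0,0,0],[0,0,0],[0,0,0]]' --xyz '[[0,0,0.5],[0,0,0.45],[0,0,0],[0,0,0],[0,0,0],[0,0,0],[0,0,0],[0,0,0],[0,0,0],[0,0,0],[0,0,0],[0,0,0]]' --hand '[-1,-1,-1,0,0.1,0.3,1,1,1,1,1,1]'

```text
clock: 31.3
position: [495.5, 146.0, -25.4]
ee_rot: [-0.646, 0.764, 0.001, 0.0]
contact_force: [-1.3, -0.2, 6.4]
gripper_width: 32.1
grasp_force: 59.4
```

>>> apply_moves --delta_rot '[[0,0,0],[0,0,0],[0,0,0],[0,0,0],[0,0,0],[0,0,0],[0,0,0],[0,0,0],[0,0,0],[0,0,0],[0,0,0],[0,0,0],[0,0,0],[0,0,0],[0,0,0],[0,0,0]]' --xyz '[[0,0,-0.2],[0,0,-0.5],[0,0,-0.8],[0,0,-0.8],[0,0,-0.8],[0,0,-0.8],[0,0,-0.6],[0,0,0],[0.3,-0.25,0],[0.63,-0.53,0],[0.63,-0.53,0],[0.63,-0.53,0],[0.63,-0.53,0],[0.63,-0.53,0],[0.3,-0.25,0],[0,0,0]]' --hand '[1,1,1,1,1,1,1,1,1,1,1,1,1,1,1,1]'

```text
clock: 32.63
position: [557.2, 37.7, 84.0]
ee_rot: [-0.644, 0.765, 0.002, -0.002]
contact_force: [0.3, -0.1, -0.4]
gripper_width: 31.9
grasp_force: 59.4
```

>>> apply_moves --delta_rot '[[0,0,-1],[0,0,-1],[0,0,-1],[0,0,-1],[0,0,-1],[0,0,-1],[0,0,-1],[0,0,-1],[0,0,-1],[0,0,-1],[0,0,-1],[0,0,-1],[0,0,-1],[0,0,-1],[0,0,-1],[0,0,0],[0,0,0]]' --xyz '[[0,0,0],[0,0,0],[0,0,0],[0,0,0],[0,0,0],[0,0,0],[0,0,0],[0,0,0],[0,0,0],[0,0,0],[0,0,0],[0,0,0],[0,0,0],[0,0,0],[0,0,0],[0,0,0],[0,0,0]]' --hand '[1,1,1,1,1,1,1,1,1,1,1,1,1,1,1,1,1]'

```text
clock: 34.05
position: [556.6, 40.1, 85.0]
ee_rot: [0.996, -0.085, -0.002, -0.001]
contact_force: [0.2, -0.4, -0.2]
gripper_width: 31.9
grasp_force: 59.4
```

```bash
python3 - <<'E'
from h import *
go([(0,0,30)]);rot(0)
p=wrist();save(p,"w3.png")
for r in nets.masks_of("gold_praline",p)[:2]:
    w=cart(world(p,r["region"]));print(r["score"],r["bbox"],np.round(np.percentile(w,[2,50,98],axis=0),1).tolist())
E
```

```text
tip [ -1.5   0.2 115. ] axes x,y,z [[1.0, -0.002, -0.004], [-0.002, -1.0, -0.001], [-0.004, 0.001, -1.0]] F [ 0.2 -0.4 -0.2] w 31.9 j [ 0.36  0.39 -0.31 -0.   -0.87  1.04] t 34.05
(0, 0, 30) [0.07 0.01 3.4 ]
rot units [-0.01  0.04 -0.02]
0.84 [80.2, 288.1, 140.3, 339.6] [[-104.3, 152.1, 2.8], [-88.4, 162.5, 28.6], [-79.5, 179.6, 36.5]]
0.7 [492.9, 254.2, 620.3, 354.8] [[-90.0, -187.4, 5.9], [-62.1, -157.8, 64.5], [-46.3, -143.4, 67.3]]
```

View pics/w3.png

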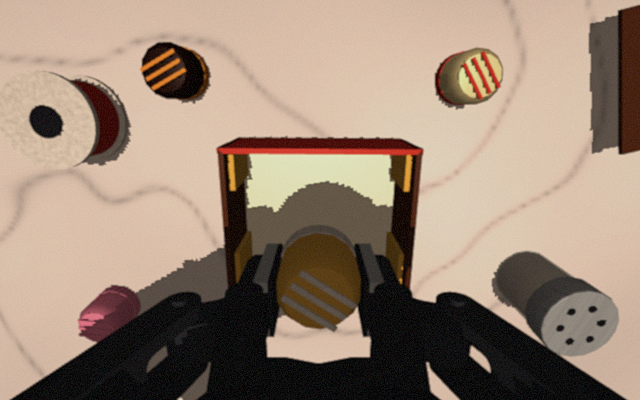

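Praline is held upright over the box and all four walls stand. Lowering.

>>> apply_moves --delta_rot '[[0,0,0],[0,0,0],[0,0,0],[0,0,0],[0,0,0],[0,0,0],[0,0,0],[0,0,0],[0,0,0]]' --xyz '[[0.06,0,0.4],[0,0,0.5],[0,0,0.5],[0,0,0.5],[0,0,0.5],[0,0,0.4],[0,0,0.3],[0,0,0],[0,0,0]]' --hand '[1,1,1,1,1,1,1,1,1]'

```text
clock: 34.9
position: [558.5, 39.6, 7.7]
ee_rot: [0.996, -0.084, -0.002, -0.0]
contact_force: [-0.1, -0.4, 0.4]
gripper_width: 31.7
grasp_force: 59.4
```

>>> apply_moves --delta_rot '[[0,0,0],[0,0,0],[0,0,0],[0,0,0],[0,0,0],[0,0,0]]' --xyz '[[0,0,0.1],[0,0,0.1],[0,0,0.08],[0,0,0.08],[0,0,0],[0,0,0]]' --hand '[1,1,1,1,1,1]'

```text
clock: 35.4
position: [558.5, 39.7, -0.8]
ee_rot: [0.996, -0.084, -0.001, -0.001]
contact_force: [0.6, -0.5, -0.4]
gripper_width: 32.1
grasp_force: 59.4
```

Slightly lower until it touches.

>>> apply_moves --delta_rot '[[0,0,0],[0,0,0],[0,0,0],[0,0,0]]' --xyz '[[0,0,0.06],[0,0,0.05],[0,0,0],[0,0,0]]' --hand '[1,1,1,1]'

```text
clock: 35.73
position: [558.9, 39.9, -2.4]
ee_rot: [0.997, -0.083, -0.001, -0.001]
contact_force: [-2.3, -0.0, 5.7]
gripper_width: 32.3
grasp_force: 60.2
```

>>> apply_moves --delta_rot '[[0,0,0],[0,0,0],[0,0,0],[0,0,0],[0,0,0],[0,0,0],[0,0,0],[0,0,0]]' --xyz '[[0,0,0],[0,0,0],[0,0,0],[0,0,0],[0,0,0],[0,0,0],[0,0,0],[0,0,0]]' --hand '[0.15,0.1,0.05,0,-0.1,-0.1,-0.1,-0.1]'

```text
clock: 36.4
position: [558.5, 39.8, -3.7]
ee_rot: [0.996, -0.084, -0.001, -0.001]
contact_force: [-0.6, 0.1, -0.4]
gripper_width: 46.9
grasp_force: 0.0
```

Released. Rising straight up.

>>> apply_moves --delta_rot '[[0,0,0],[0,0,0],[0,0,0],[0,0,0],[0,0,0],[0,0,0],[0,0,0],[0,0,0],[0,0,0],[0,0,0],[0,0,0],[0,0,0],[0,0,0]]' --xyz '[[0,0,-0.2],[0,0,-0.4],[0,0,-0.5],[0,0,-0.6],[0,0,-0.8],[0,0,-0.8],[0,0,-0.8],[0,0,-0.8],[-0.4,0,-0.8],[-0.8,0,-0.4],[-0.8,0,0],[0,0,0],[0,0,0]]' --hand '[-0.1,-0.1,-0.1,-0.1,-0.1,-0.1,-0.1,-0.1,-0.1,-0.1,-0.1,-0.1,-0.1]'

```text
clock: 37.48
position: [509.2, 48.0, 150.5]
ee_rot: [0.997, -0.083, -0.0, -0.001]
contact_force: [-0.0, 0.2, -0.5]
gripper_width: 47.1
grasp_force: 0.0
```

```bash
python3 - <<'E'
from h import *
p=wrist();save(p,"w4.png")
for r in nets.masks_of("gold_praline",p)[:3]:
    w=cart(world(p,r["region"]));print(r["score"],r["bbox"],np.round(np.percentile(w,[2,50,98],axis=0),1).tolist())
for a in((0,1),(0,-1),(1,1),(1,-1)): wall(*a,("scene","wrist"))
E
```

```text
0.92 [114.0, 208.5, 167.1, 252.1] [[-109.7, 152.2, 1.4], [-91.3, 162.2, 30.4], [-79.7, 181.2, 36.7]]
0.71 [296.6, 103.1, 345.5, 150.8] [[-14.0, -14.4, 33.6], [1.4, 0.9, 56.8], [16.0, 15.5, 59.6]]
scene 0 1 237 angles [1.43 1.51 1.55] hmax 49.5
wrist 0 1 596 angles [1.61 1.63 1.66] hmax 51.8
scene 0 -1 148 angles [1.69 1.75 1.88] hmax 48.9
wrist 0 -1 873 angles [1.59 1.63 1.69] hmax 51.5
scene 1 1 11 angles [1.6  1.73 2.01] hmax 46.1
wrist 1 1 654 angles [1.53 1.56 1.82] hmax 51.8
scene 1 -1 15 angles [1.54 1.56 1.58] hmax 49.1
wrist 1 -1 686 angles [1.55 1.58 1.79] hmax 51.6
```

View pics/w4.png

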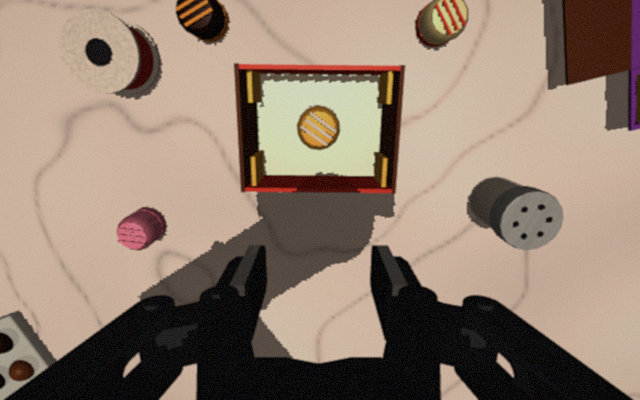

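The wrist view shows the gold praline upright at (320,127), centred on the tray floor with its top at about 58 mm. All four walls stand, and the gripper is clear. Handing in.

```bash
python3 -c "
from bench import arm
print(arm.job_done())"
```

```text
the job is handed in; nothing more can be done
None
```

I've handed the job in: the red ends went up first, then the brown sides, and the gold praline stands released and upright in the middle of the tray with all four walls up; no bystander was touched, but the hand-in returned no verdict.

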